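# Crank the reactor vessel up to its head

### The arm

A 6-joint arm with a two-finger parallel gripper is mounted at the origin on the work surface. World frame = base frame: x ahead of the robot, y to its left, z up, the work surface at z = 0. Lengths are in m, angles in rad, forces in N, time in s.
With the tool pointing down it reaches from about 0.4 to 0.825 m from the base axis. Payload 7 kg.
Tool frame: the origin (TCP) lies on the centre line of the jaws, within the pads' length; the fingertips stand 22 mm ahead of it and the grasp point (between the pads) lies 3 mm ahead of it; x points along the fingers, z is the direction in which the jaws open and shut, and the axes are right-handed (so a half turn about x gives the same grasp; the last joint's range is limited). The gripper opens to 88 mm and grips with 3 to 60 N. Pads are 19 mm wide; open, the fingers measure 130 mm over their backs; the gripper's body (78 mm by 193 mm) begins 47 mm behind the grasp point.
Start: joints at [-0.977, 0.359, 0.012, 0, -1.224, -0.288], TCP at [0.203, -0.644, 0.249] pointing down, gripper open.
Joint ranges: [-3.07, 3.07], [-1.43, 2.12], [-1.02, 1.25], [-3.03, 1.67], [-3.05, -0], [-3.03, 3.03]. Speed limits (rad/s): [2.39, 2.39, 3.01, 3.14, 3.14, 3.14].

### API

Orientations are given as a unit quaternion [w, x, y, z].
In Python, from cell import robot gives the robot as it stands.
- The arm moves only by the tool move_arm, never from a script. Its argument "plan" is a list of rows, each an object with "delta_pos": the shift along the tool's x, y, z in mm, a list of three; "twist": the turn about the tool's x in degrees. A call has 1 to 20 rows; each row shifts and turns the commanded pose from where the row before left it, along the tool's axes as they then stand; what a row does not reach is not made up. A row lasts 1/12 s, in which the tool goes at most 41.7 mm and 7.16 degrees, less where a joint would pass 70% of its speed; a pose out of reach is approached as far as the arm can. A call is refused whole if a number of a shift passes 41.7 or a number of a turn 7.16, either way. A call with a gripper value outside its range is refused whole. "jaw" is the opening, from -1 (shut) to 1 (fully open), set as the call begins (left out, the last holds). The fingers move at their own pace and stop on an object; the grip force is fixed at half the most. Time passes only in rows, so rows that do not move let the fingers close. It gives the time, the measured TCP pose, the force and the opening at its end, in the units of the state.
- robot.read_state(): the state, without advancing time (a new reading comes with each control period).
- robot.get_image(name): name is "scene" or "top" or "wrist"; returns a dict with "img" (384x512x3 uint8, red, green, blue), "depth" (384x512 float32, m along the optical axis (not along the pixel's ray), 0 where there is no reading), "intrinsics" (3x3 intrinsics, pixels), "origin" and "orientation" of the camera in the world. Camera axes: x right, y down, z forward; pixel columns grow to the right and rows downward; lengths in m; the calibration is good to about 2 mm. A picture is of the moment at which its call begins.
- robot.sign_off(): hands the job in, once; it reports no verdict.
The state is a dict: "clock": time; "joint_pos": joint angles; "dq": joint speeds; "effort": joint torques, N m; "tcp_pos": TCP position; "eef_rot": TCP orientation; "ft_force": force on the tool from outside, world axes, zero at the start; "ft_torque": the same for the moment, N m; "grip_width": finger opening in m.
Only numpy, scipy, OpenCV 4.12 (cv2) and the standard library are available. Lean on these libraries where they do the work, as an engineer would, in place of code of your own. Each camera call takes 0.05 s, during which the arm holds its last target. There are 200 camera calls.

### The job

Close the bench reactor: swing the folded crank handle fully out, crank clockwise so that the steel vessel rises until its rim has pushed the black seal under the head fully home and the crank comes up firm, then let go and fold the handle down flat against its arm again. Leave the bottle, the vial rack and the spanner where they are.

Things in the scene. Friction and masses are not known exactly. Their poses are not given: they have to be found in the camera images.
- stand: Bench reactor stand, fixed: steel base 370 x 250 mm, cream gear case with a sloping front, two upright rods 190 mm apart. Origin on the bench straight below the crank hub; x points back from hub to rods, y to the left, z up. The crank axis leans 30 deg from vertical towards -x. Vessel and head stand on the line 170 mm behind the hub.
- hub (a point): Crank hub centre, 160 mm above the bench, in the mid-plane of the arm. Its z is the crank axis, pointing out of the slope, 30 deg from vertical (towards the stand's -x); its frame turns with the shaft. The slope lies 40 mm below it. The head's control box (underside 400 mm or more above the bench, its front 35 mm behind the hub) overhangs the crank's rear: come in along the axis.
- pivot (a point): Middle of the pin on which the handle folds, at the outer end of the steel crank arm: 65 mm from the crank axis and 26 mm out from the hub point along the axis. Its frame is the arm's: z along the crank axis, x from hub to pivot, y along the pin. Arm 16 mm wide, 10 thick, pointing any way at the start.
- grip_end (a point): Centre of the free end of the handle, 80 mm from the pivot. The handle is a black revolving grip, 24 mm thick, from 14 to 80 mm from the pivot; it turns freely about its own length. Folded, it lies along the arm and over the hub, 9 mm clear of the arm; swung out, it stands along the crank axis.
- handle (a joint): Fold angle of the handle: 0 folded flat along the arm, 1.571 fully out (both are stops). A friction hinge of 0.15 N m (some 3 N at the grip): it stays where it is left. Starts up to 0.2 off flat.
- crank (a joint): Turn of the crank shaft, rad, 0 at the start, growing clockwise as seen looking at the crank from outside. Each radian lifts the vessel 8 mm (50 mm a turn); 0.7 to 1.2 turns are needed. It takes 6 to 9 N at the handle, some 8 to 12 N while the seal is squeezed, then comes up hard. It stays where it is left.
- seal (a joint): How far the sprung black seal (100 mm disc under the head) is pushed up, m: 0 free, 0.005 squeezed home on its stop; about 6 N to start, 20 N at home. It starts 30 to 55 mm above the vessel rim.
- vessel: Steel vessel, 90 mm across, 85 high with a 108 mm rim flange, 0.6 to 1.1 kg. Origin under its centre, z up. It stands loose between four small dogs on the lifting carriage, 190 mm above the bench at the start. Not to be handled.
- head: Reactor head clamped on the rods, fixed: steel flange 120 mm, white crosshead, stirrer drive and a control box that overhangs towards the crank. Origin under the centre of the free seal; its x and y as the stand's. Height differs from run to run.
- reagent: Amber bottle, 60 mm across, 150 high, a bystander. Origin under its centre.
- vial_rack: White rack of small vials, 90 x 140 x 44 mm, a bystander. Origin under its centre.
- spanner: Steel spanner lying flat, 160 mm long, a bystander. Origin under its middle.

How it is judged:
On the way, in this order (a step that is already met when the one before it is completed fails the run):
1. the handle is swung out before the crank has been turned (value of joint handle above 1.4 rad and value of joint crank below 0.6 rad), for 0.1 s.
2. the vessel is cranked up with the handle out until the seal is squeezed home (value of joint seal above 0.004 m and value of joint handle above 1.2 rad), for 0.2 s.
At the end, for the whole second after the job is handed in: The seal is still squeezed at least 3 of its 5 mm by the vessel, which stands upright (within 3 deg), at rest and under the head (within 8 mm), and the handle is folded to within 0.2 rad (11 deg) of flat (value of joint seal above 0.003 m and value of joint handle below 0.2 rad and linear speed of vessel below 0.02 m/s and angle between vessel's own z axis and vertical below 0.05 rad and horizontal distance between vessel and head below 0.008 m); the robot touches nothing.
It fails at once if a bystander is disturbed (distance of any of reagent, vial_rack, spanner from where it was at the start of the episode above 0.02 m).
It also fails if it takes over 70 s, if anything falls off the work surface, if the arm or the gripper's body presses on something with over 40 N, if the wrist force passes 120 N, or if a joint passes its speed limit or range.

## Working session

There is one attempt and no reset: what is moved stays moved. The work goes in short steps, Python scripts to look and compute and a tool call to move; the robot and the scene stay as the last step left them, time stands still between calls to the robot, and variables do not carry over. Pictures are saved under pics/ and viewed, about 8 in all and at most 12, crops included, and the job is handed in when it is done.

Besides the shell and the picture viewer there is one more tool, called after "Call:" as name(argument=value, ...) on one line, values as JSON. move_arm: Moves the arm, as the interface text tells. Its arguments: {"type":"object","properties":{"plan":{"type":"array"},"jaw":{"type":"number"}},"required":["plan"]}

```bash
ls; mkdir -p pics; cat > h.py <<'E'
import numpy as np,cv2
from scipy.spatial.transform import Rotation as R
from cell import robot
def rot(q): return R.from_quat([q[1],q[2],q[3],q[0]])
def snap(n,f,crop=None,s=1):
    d=robot.get_image(n); np.savez('pics/'+f+'.npz',**{k:np.array(v) for k,v in d.items()})
    im=d['img'][:,:,::-1]
    if crop: a,b,c,e=crop; im=im[b:e,a:c]
    cv2.imwrite('pics/'+f+'.png',cv2.resize(im,None,fx=s,fy=s,interpolation=cv2.INTER_CUBIC)); return d
def px(d,u,v,z=None):
    K=d['intrinsics']; z=z or d['depth'][int(v),int(u)]
    p=np.array([(u-K[0,2])/K[0,0]*z,(v-K[1,2])/K[1,1]*z,z])
    return np.array(d['origin'])+rot(d['orientation']).apply(p)
E
python3 - <<'E'
from h import *
a=snap('scene','s0');b=snap('top','t0')
im=np.vstack([a['img'],b['img']])[:,:,::-1]
cv2.imwrite('pics/st0.png',cv2.resize(im,(400,600)))
a=np.hstack([a['img'],b['img']])[:,:,::-1]; cv2.imwrite('pics/both.png',cv2.resize(a,(800,300)))
print(robot.read_state())
E
```

```text
pics
{'clock': 0.1, 'joint_pos': array([-9.76915767e-01,  3.59314399e-01,  1.11999703e-02, -2.89019282e-04,
       -1.22409232e+00, -2.88094632e-01]), 'dq': array([-0.00081619, -0.00171062,  0.00330593,  0.00107443,  0.00211736,
       -0.00087836]), 'effort': array([-9.58398268e-04, -5.84160340e+01,  2.93752205e+01,  7.01545671e+00,
        1.02947128e-02, -5.56942882e-05]), 'tcp_pos': array([ 0.20306568, -0.64333643,  0.24774197]), 'eef_rot': array([ 0.41830508, -0.56985865,  0.41778747,  0.57073252]), 'ft_force': array([-0.32720197,  0.46953076, -0.37486714]), 'ft_torque': array([-0.00414963, -0.00012651, -0.00629073]), 'grip_width': 0.08768749321230082}
```

View pics/s0.png

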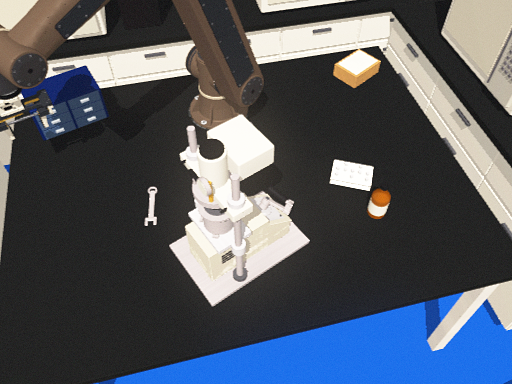

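View pics/t0.png

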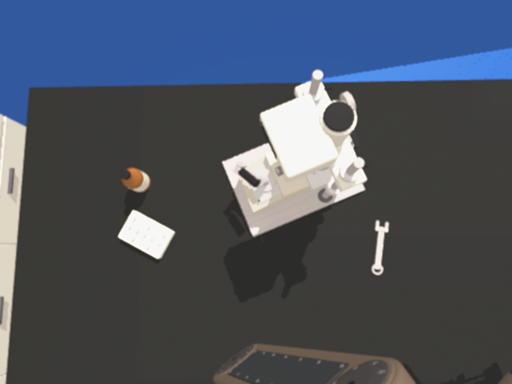

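The scene view faces the robot: the stand is in the middle, the spanner to its left, the rack and bottle to its right. The top view shows the black grip near (250,177), the control box at (298,136), and base plate corners near (223,160), (254,235) and (363,187).

```bash
python3 - <<'E'
from h import *
d=dict(np.load('pics/t0.npz')); s=dict(np.load('pics/s0.npz'))
cv2.imwrite('pics/tc.png',cv2.resize(d['img'][130:250,210:370,::-1],None,fx=5,fy=5,interpolation=cv2.INTER_CUBIC))
print(d['origin'],d['orientation'])
for u,v in [(223,160),(254,235),(363,187),(250,177),(298,136),(134,179),(146,235),(380,248)]: print(u,v,px(d,u,v))
# heightmap points
v,u=np.mgrid[0:384,0:512]; K=d['intrinsics'];z=d['depth']
P=np.stack([(u-K[0,2])/K[0,0]*z,(v-K[1,2])/K[1,1]*z,z],-1)
P=rot(d['orientation']).apply(P.reshape(-1,3)).reshape(P.shape)+d['origin']
np.save('pics/tP.npy',P)
h=P[130:250,210:370,2]
m=(P[...,2]>0.003)&(P[...,2]<0.045)&(u>215)&(u<372)&(v>90)&(v<245)
r=cv2.minAreaRect(P[m][:,:2].astype(np.float32)*1000); print(r,m.sum(), np.median(P[m][:,2]))
b=(P[...,2]>0.40)&(u>215)&(u<372)&(v>90)&(v<245)
w=b&(d['img'].min(-1)>190); print(cv2.minAreaRect(P[w][:,:2].astype(np.float32)*1000),np.median(P[w][:,2]))
k=(d['img'].max(-1)<60)&(u>230)&(u<270)&(v>155)&(v<200)&(P[...,2]>.1)
print(k.sum(),cv2.minAreaRect(P[k][:,:2].astype(np.float32)*1000),P[k].min(0),P[k].max(0))
for y in range(158,206,4): print(y,(P[y,228:284:4,2]*1000).astype(int))
E
```

```text
[0.4192128  0.0131867  1.22335224] [ 0.05961033 -0.70178826  0.70862888 -0.04224865]
223 160 [0.6937663  0.15589664 0.00335807]
254 235 [0.45822821 0.05934193 0.01632728]
363 187 [ 0.60103362 -0.27441416  0.01546252]
250 177 [0.60373639 0.06204163 0.19667998]
298 136 [ 0.63101924 -0.04395756  0.48233116]
134 179 [0.61739941 0.39821974 0.11124401]
146 235 [0.46026374 0.38046924 0.03991314]
380 248 [ 0.41641856 -0.31797737  0.01008546]
((674.7952880859375, -65.54670715332031), (494.4621887207031, 488.8403015136719), 89.52738189697266) 5317 0.014005598900779681
((588.6956787109375, -77.22438049316406), (328.70758056640625, 198.86131286621094), 3.095266819000244) 0.48258547721421857
118 ((603.384033203125, 66.65816497802734), (59.698699951171875, 15.674905776977539), 49.58637619018555) [0.58080292 0.04096193 0.18190389] [0.6248996  0.09186396 0.21242104]
158 [  2  18  16  15  17  19  19  15  18 133 161 162 443 482]
162 [ 21  16  10 154  17  15  17 122 127 132 159 163 163 477]
166 [ 19  14 170 181 161 107 110 123 128 132 139 163 161 458]
170 [ 15 165 167 185 183 157 115 118 127 137 143 162 461 461]
174 [ 14  19  17 187 191 191 158 155 130 134 144 151 163 454]
178 [ -2  17  21  87 188 196 201 195 167 166 145 145 160 161]
182 [  0  17  14  17  90 198 207 208 165 164 147 142 140 164]
186 [  2  17  15  15  88  93 197 195 124 128 136 145 139 164]
190 [   3    0   12   19   87   89   98  106  114  126  133  132 1223  154]
194 [  2   2  16  12  17  90  98 104 112 118 121 129 129 140]
198 [  1  -2   0  15  16  84  90 102 108 115 118 120 128 131]
202 [  3   0   3  16  18  19  95  93 106 108 115 121 111  63]
```

View pics/tc.png

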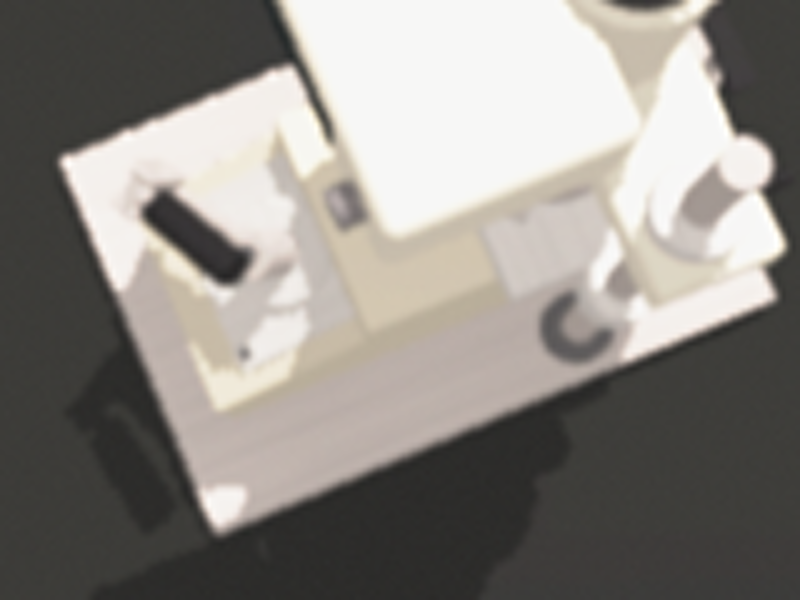

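The enlarged top view shows the grip from its pivot end at about (150,200) to its free end at (245,265) in the crop. The arm therefore points left and slightly forward. The base corners are clear, and the control box front edge lies close behind the hub.

```bash
cat > stand.py <<'E'
from h import *
d=dict(np.load('pics/t0.npz')); P=np.load('pics/tP.npy')
def pz(u,v,z):
    K=d['intrinsics']; r=rot(d['orientation']).apply([(u-K[0,2])/K[0,0],(v-K[1,2])/K[1,1],1]); o=d['origin']; return o+r*(z-o[2])/r[2]
c=lambda a,b:(210+a/5-.4,130+b/5-.4)
A=pz(*c(65,160),.015)[:2];B=pz(*c(218,533),.015)[:2];C=pz(*c(778,297),.015)[:2]
yaw=np.mean([np.arctan2(*(C-B)[::-1]), np.arctan2(*(A-B)[::-1])-np.pi/2])
E
python3 - <<'E'
from stand import *
print(A,B,C,np.linalg.norm(A-B),np.linalg.norm(C-B),np.degrees([np.arctan2(*(C-B)[::-1]), np.arctan2(*(A-B)[::-1])-np.pi/2]))
ex=np.array([np.cos(yaw),np.sin(yaw)]);ey=np.array([-ex[1],ex[0]])
M=(A+B)/2
# stand coords relative to front-edge midpoint
X=(P[...,:2]-M)@ex; Y=(P[...,:2]-M)@ey; Z=P[...,2]
m=(abs(Y)<.085)&(Z>.08)&(Z<.135)&(X>0)&(X<.2)&(P[...,0]!=d['origin'][0])
# slope plane: z = .1254+ (x-x0-.02)*tan30 -> x0
x0=X[m]+(.1254-Z[m])/np.tan(np.pi/6)-.02
h,e=np.histogram(x0,bins=np.arange(-.02,.2,.004)); print(h, e[h.argmax()]); g=x0[abs(x0-e[h.argmax()]-.002)<.006]; x0=np.median(g); print('x0',x0,len(g))
O=M+x0*ex; print('O',O,'yaw',np.degrees(yaw))
w=(Z>.46)&(d['img'].min(-1)>225)&(X<.25); print('box x',np.percentile(X[w]-x0,[1,99]),'y',np.percentile(Y[w],[1,99]),np.median(Z[w]))
S=np.eye(4); 
n3=np.array([-ex[0]*.5,-ex[1]*.5,.866]); sx=np.array([ex[0]*.866,ex[1]*.866,.5]); sy=np.r_[ey,0]; H=np.r_[O,.16]
k=(d['img'].max(-1)<60)&(Z>.15)&(Z<.3)&(abs(X-x0)<.12)&(abs(Y)<.12)
q=(P[k]-H)@np.array([sx,sy,n3]).T*1000
print('grip hubframe',k.sum(),q.min(0),q.max(0)); 
c0=q.mean(0);U=np.linalg.svd(q-c0)[2][0];print(c0,U, np.percentile((q-c0)@U,[2,98]))
np.savez('pics/stand.npz',H=H,sx=sx,sy=sy,n=n3,ex=ex)
# box underside from scene
s=dict(np.load('pics/s0.npz'))
cv2.imwrite('pics/sc.png',cv2.resize(s['img'][110:310,160:320,::-1],None,fx=3.75,fy=3,interpolation=cv2.INTER_CUBIC))
K=s['intrinsics'];v,u=np.mgrid[0:384,0:512];z=s['depth']
Q=rot(s['orientation']).apply(np.stack([(u-K[0,2])/K[0,0]*z,(v-K[1,2])/K[1,1]*z,z],-1).reshape(-1,3)).reshape(384,512,3)+s['origin']
q=(Q[...,:2]-O); qx=q@ex;qy=q@ey
for u0 in (225,235,245,255,265): print(u0,[(int(a*1000),int(b*1000),int(c*1000)) for a,b,c in zip(qx[130:186:6,u0],qy[130:186:6,u0],Q[130:186:6,u0,2])])
E
```

```text
[0.68607822 0.15575532] [0.45468811 0.0618323 ] [ 0.59485472 -0.28091562] 0.24972568281072888 0.3703009763440771 [-67.75791529 -67.90738954]
[  0   0   0   0   0   0   0   0   0   0   0   0   0   0   0   0   1   5
  18  25  34  86 184 247 212  69  21   0   1   5   3   5   1   3   4   2
   1   4   1   6   2   2   3   2   2   3   3   3   2   3   3   2   1   1] 0.072
x0 0.07418340360837096 643
O [0.59837354 0.04009362] yaw -67.83265241319289
box x [0.04080833 0.17207533] y [-0.09940365  0.09039611] 0.4827770838914229
grip hubframe 118 [-22.33077235 -13.47158834  35.31909617] [18.71982595 41.9291588  51.28887474]
[-0.32765048 13.26757704 43.60484848] [ 0.53416105 -0.83737214  0.11610288] [-32.64822312  26.95954354]
225 [(106, -39, 484), (115, -25, 479), (127, -7, 482), (141, 13, 487), (150, 27, 485), (156, 34, 473), (157, 34, 453), (158, 34, 431), (160, 35, 411), (162, 36, 390)]
235 [(86, -24, 484), (97, -8, 482), (107, 6, 481), (118, 21, 479), (129, 36, 479), (140, 52, 479), (144, 57, 465), (143, 55, 441), (175, 104, 489), (177, 105, 471)]
245 [(66, -10, 483), (76, 2, 479), (88, 19, 480), (101, 38, 484), (111, 53, 482), (122, 68, 483), (124, 70, 464), (125, 71, 444), (126, 71, 422), (-53, -193, -2)]
255 [(45, 2, 481), (58, 19, 482), (69, 35, 482), (81, 51, 483), (93, 67, 483), (95, 70, 466), (96, 72, 447), (96, 72, 425), (-96, -191, 1), (-78, -167, 4)]
265 [(-268, -361, 3), (-248, -335, 4), (50, 50, 483), (61, 64, 480), (67, 72, 471), (66, 71, 448), (66, 72, 426), (-140, -191, 4), (-125, -171, 0), (-109, -149, 0)]
```

View pics/sc.png

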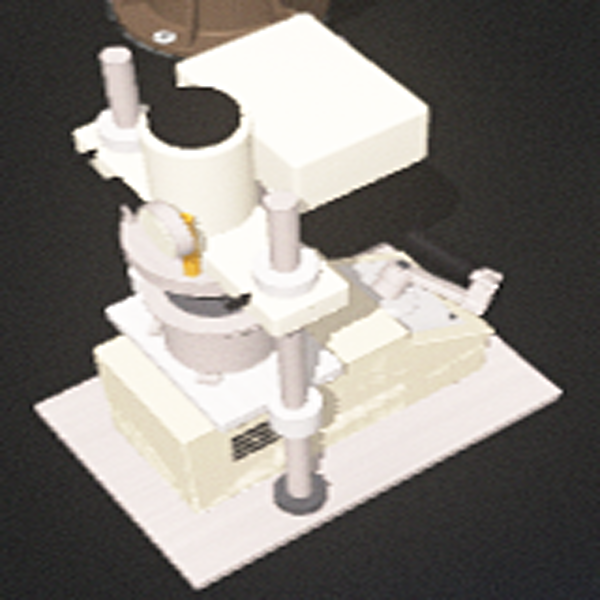

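The scene crop shows the control box underside at about 415 mm and its top at 483 mm. The grip lies along the arm with its pivot end at the left front, and the slope below it is free. The pivot bearing is about 122° and the fold about 0.12.

```bash
cat > plan.py <<'E'
from h import *
s=np.load('pics/stand.npz'); H,sx,sy,n,ex=[s[k] for k in('H','sx','sy','n','ex')]
def W(th,r,nn): return H+(r*(np.cos(th)*sx+np.sin(th)*sy)+nn*n)/1000
def grip(th,phi,s): return W(th,65-s*np.cos(phi),26+s*np.sin(phi))
def hdir(th,phi): a=np.cos(th)*sx+np.sin(th)*sy; return -a*np.cos(phi)+n*np.sin(phi)
def az(v): return np.degrees(np.arctan2(v[1],v[0]))
def tool(v,A):  # world mm vector -> tool axes for jaw azimuth A deg
    A=np.radians(A); z=np.array([np.cos(A),np.sin(A),0]); x=np.array([0,0,-1.]); return np.array([v@x,v@np.cross(z,x),v@z])
def cur():
    st=robot.read_state(); r=rot(st['eef_rot']).as_matrix(); return st, az(r[:,2])
def stand(p): p=np.array(p)-H; return np.array([p[:2]@ex,p@sy,p[2]+.16])*1000
E
python3 - <<'E'
from plan import *
th=np.radians(122.5); g=grip(th,.117,55); h=hdir(th,.117); print('grasp',g,stand(g),'az h',az(h),'j',az(h)+90)
hh=np.r_[h[:2],0];hh/=np.linalg.norm(hh)
pre=g-hh*.124; print('pre',pre,stand(pre))
st,A=cur(); print(A)
p=st['tcp_pos']; 
for q in [(.42,-.05,.30),(.45,.15,.30),(pre[0],pre[1],.30)]:
    q=np.array(q); print(tool((q-p)*1000,A)); p=q
E
```

```text
grasp [0.59853979 0.06287862 0.18528849] [-21.03814075   8.75104504 185.28848929] az h -132.0975725361931 j -42.0975725361931
pre [0.68166879 0.15488715 0.18528849] [-74.88026707 120.45165128 185.28848929]
107.51459945537174
[ -52.25803473 -385.44119631  500.54340565]
[  0.         -88.79896992 181.69959533]
[   0.         -222.39947723  -65.05986408]
```

Call:
move_arm(plan=[{"delta_pos": [-2.6,-19.3,25],"twist": 0},{"delta_pos": [-2.6,-19.3,25],"twist": 0},{"delta_pos": [-2.6,-19.3,25],"twist": 0},{"delta_pos": [-2.6,-19.3,25],"twist": 0},{"delta_pos": [-2.6,-19.3,25],"twist": 0},{"delta_pos": [-2.6,-19.3,25],"twist": 0},{"delta_pos": [-2.6,-19.3,25],"twist": 0},{"delta_pos": [-2.6,-19.3,25],"twist": 0},{"delta_pos": [-2.6,-19.3,25],"twist": 0},{"delta_pos": [-2.6,-19.3,25],"twist": 0},{"delta_pos": [-2.6,-19.3,25],"twist": 0},{"delta_pos": [-2.6,-19.3,25],"twist": 0},{"delta_pos": [-2.6,-19.3,25],"twist": 0},{"delta_pos": [-2.6,-19.3,25],"twist": 0},{"delta_pos": [-2.6,-19.3,25],"twist": 0},{"delta_pos": [-2.6,-19.3,25],"twist": 0},{"delta_pos": [-2.6,-19.3,25],"twist": 0},{"delta_pos": [-2.6,-19.3,25],"twist": 0},{"delta_pos": [-2.6,-19.3,25],"twist": 0},{"delta_pos": [-2.6,-19.3,25],"twist": 0}])

```text
clock: 1.77
tcp_pos: [0.4207, -0.0491, 0.3007]
eef_rot: [-0.418, 0.57, -0.418, -0.57]
ft_force: [1.5, -0.8, 0.9]
grip_width: 0.0876
```

Call:
move_arm(plan=[{"delta_pos": [0,-12.7,26],"twist": 0},{"delta_pos": [0,-12.7,26],"twist": 0},{"delta_pos": [0,-12.7,26],"twist": 0},{"delta_pos": [0,-12.7,26],"twist": 0},{"delta_pos": [0,-12.7,26],"twist": 0},{"delta_pos": [0,-12.7,26],"twist": 0},{"delta_pos": [0,-12.7,26],"twist": 0},{"delta_pos": [0,-24.7,-7.2],"twist": 0},{"delta_pos": [0,-24.7,-7.2],"twist": 0},{"delta_pos": [0,-24.7,-7.2],"twist": 0},{"delta_pos": [0,-24.7,-7.2],"twist": 0},{"delta_pos": [0,-24.7,-7.2],"twist": 0},{"delta_pos": [0,-24.7,-7.2],"twist": 0},{"delta_pos": [0,-24.7,-7.2],"twist": 0},{"delta_pos": [0,-24.7,-7.2],"twist": 0},{"delta_pos": [0,-24.7,-7.2],"twist": 0}])

```text
clock: 3.1
tcp_pos: [0.6833, 0.1547, 0.2998]
eef_rot: [0.418, -0.57, 0.418, 0.571]
ft_force: [0.7, 0.2, 0.6]
grip_width: 0.0878
```

Call:
move_arm(plan=[{"delta_pos": [0,0,0],"twist": -7},{"delta_pos": [0,0,0],"twist": -7},{"delta_pos": [0,0,0],"twist": -7},{"delta_pos": [0,0,0],"twist": -7},{"delta_pos": [0,0,0],"twist": -7},{"delta_pos": [0,0,0],"twist": -7},{"delta_pos": [0,0,0],"twist": -7},{"delta_pos": [0,0,0],"twist": -7},{"delta_pos": [0,0,0],"twist": -7},{"delta_pos": [0,0,0],"twist": -7},{"delta_pos": [0,0,0],"twist": -7},{"delta_pos": [0,0,0],"twist": -7},{"delta_pos": [0,0,0],"twist": -7},{"delta_pos": [0,0,0],"twist": -7},{"delta_pos": [0,0,0],"twist": -7}])

```text
clock: 4.35
tcp_pos: [0.682, 0.1547, 0.2999]
eef_rot: [-0.2, -0.678, -0.2, 0.679]
ft_force: [-0.3, 0.2, 0.5]
grip_width: 0.0876
```

```bash
python3 - <<'E'
from plan import *
st,A=cur(); print(A,st['clock'],st['tcp_pos'],st['joint_pos'],st['ft_force'],stand(st['tcp_pos']))
snap('wrist','w1'); snap('scene','s1',(130,0,400,260),2.3)
E
```

```text
-147.13612541140358 4.35 [0.68198978 0.15474363 0.29989716] [ 5.00824532e-01  3.75805688e-01  1.53015153e-01 -2.37237431e-04
 -1.34912895e+00  7.28103999e-02] [-0.25682433  0.22056222  0.45662541] [-74.62624433 120.69475925 299.89715914]
```

View pics/s1.png

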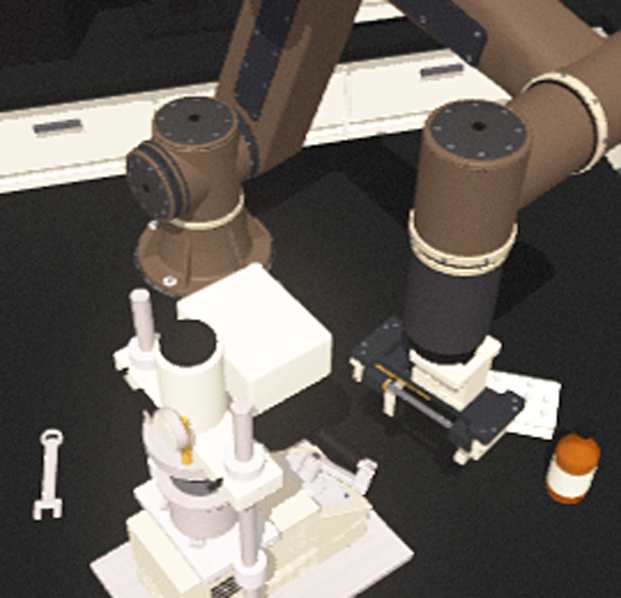

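The scene shows the gripper left-front of the crank at about (440,390), clear of everything. The wrist cylinder above its flat body spans about x 408 to 500, which matters for the box.

Call:
move_arm(plan=[{"delta_pos": [0,0,0],"twist": -7},{"delta_pos": [0,0,0],"twist": -7},{"delta_pos": [0,0,0],"twist": -7},{"delta_pos": [0,0,0],"twist": -7},{"delta_pos": [0,0,0],"twist": -7},{"delta_pos": [0,0,0],"twist": -7},{"delta_pos": [0,0,0],"twist": -7},{"delta_pos": [0,0,0],"twist": -7},{"delta_pos": [0,0,0],"twist": -7},{"delta_pos": [0,0,0],"twist": -7},{"delta_pos": [0,0,0],"twist": -7},{"delta_pos": [0,0,0],"twist": -7},{"delta_pos": [0,0,0],"twist": -7},{"delta_pos": [0,0,0],"twist": -7},{"delta_pos": [0,0,0],"twist": -7}])

```text
clock: 5.7
tcp_pos: [0.6821, 0.1548, 0.3002]
eef_rot: [0.659, 0.256, 0.659, -0.256]
ft_force: [-0.5, -0.6, 0.9]
grip_width: 0.0876
```

```bash
python3 - <<'E'
from plan import *
st,A=cur(); print(A,st['clock'],st['tcp_pos'],stand(st['tcp_pos']))
# wrist profile from scene
s=dict(np.load('pics/s1.npz'));K=s['intrinsics'];v,u=np.mgrid[0:384,0:512];z=s['depth']
Q=rot(s['orientation']).apply(np.stack([(u-K[0,2])/K[0,0]*z,(v-K[1,2])/K[1,1]*z,z],-1).reshape(-1,3))+s['origin']
c=np.array([.682,.1547]);
for lo in np.arange(.28,.68,.02):
    m=(Q[:,2]>lo)&(Q[:,2]<lo+.02)&(np.linalg.norm(Q[:,:2]-c,axis=1)<.13)
    if m.sum(): print(round(lo,2),m.sum(),np.percentile(np.linalg.norm(Q[m,:2]-c,axis=1),[5,50,95]).round(3))
d=snap('wrist','w2')
th=np.radians(122.5); g=grip(th,.117,55); print('down',(st['tcp_pos'][2]-(g[2]+.004+.003))*1000, tool((g-st['tcp_pos'])*1000*[1,1,0],A))
E
```

```text
-42.42571493225775 5.7 [0.68209143 0.15476003 0.30017812] [-74.60307537 120.79508717 300.17812212]
0.28 66 [0.043 0.051 0.061]
0.3 47 [0.044 0.051 0.06 ]
0.32 22 [0.043 0.048 0.055]
0.34 160 [0.03  0.071 0.094]
0.36 425 [0.027 0.063 0.097]
0.38 919 [0.028 0.075 0.098]
0.4 141 [0.023 0.04  0.054]
0.42 122 [0.035 0.052 0.126]
0.44 361 [0.032 0.042 0.061]
0.46 100 [0.042 0.045 0.127]
0.48 226 [0.043 0.045 0.047]
0.5 233 [0.043 0.045 0.047]
0.52 231 [0.042 0.045 0.047]
0.54 259 [0.043 0.045 0.047]
0.56 258 [0.043 0.045 0.047]
0.58 212 [0.044 0.046 0.049]
0.6 354 [0.046 0.049 0.052]
0.62 330 [0.045 0.048 0.051]
0.64 459 [0.046 0.048 0.115]
0.66 626 [0.046 0.049 0.118]
down 107.88963283485903 [   0.         -124.18925873    0.31243268]
```

View pics/w2.png

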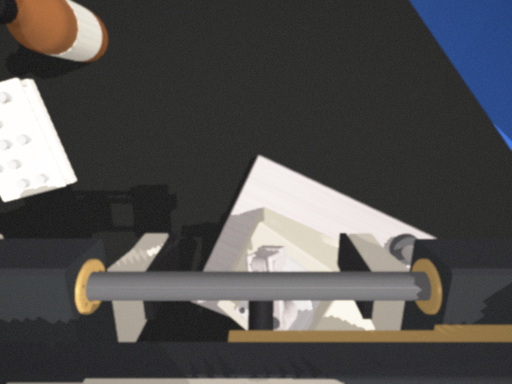

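The wrist view shows the pivot at (262,255) and the handle running straight down to (262,315), centred between the open fingers. I'll descend here, slide in along the handle below the box, then close.

Call:
move_arm(plan=[{"delta_pos": [18,0,0],"twist": 0},{"delta_pos": [18,0,0],"twist": 0},{"delta_pos": [18,0,0],"twist": 0},{"delta_pos": [18,0,0],"twist": 0},{"delta_pos": [18,0,0],"twist": 0},{"delta_pos": [18,0,0],"twist": 0},{"delta_pos": [0,-12.4,0],"twist": 0},{"delta_pos": [0,-12.4,0],"twist": 0},{"delta_pos": [0,-12.4,0],"twist": 0},{"delta_pos": [0,-12.4,0],"twist": 0},{"delta_pos": [0,-12.4,0],"twist": 0},{"delta_pos": [0,-12.4,0],"twist": 0},{"delta_pos": [0,-12.4,0],"twist": 0},{"delta_pos": [0,-12.4,0],"twist": 0},{"delta_pos": [0,-12.4,0],"twist": 0},{"delta_pos": [0,-12.4,0],"twist": 0},{"delta_pos": [0,0,0],"twist": 0}])

```text
clock: 7.17
tcp_pos: [0.5967, 0.0616, 0.1929]
eef_rot: [0.659, 0.257, 0.659, -0.257]
ft_force: [-1.4, -0.1, -0.9]
grip_width: 0.0879
```

```bash
python3 - <<'E'
from plan import *
st,A=cur(); print(A,st['clock'],st['tcp_pos'],stand(st['tcp_pos']),st['ft_force'])
d=snap('wrist','w3')
E
```

```text
-42.538952721610315 7.1667 [0.59673249 0.06161562 0.19289619] [-20.55040635   6.6007793  192.89618506] [-1.40294684 -0.12681257 -0.87408489]
```

View pics/w3.png

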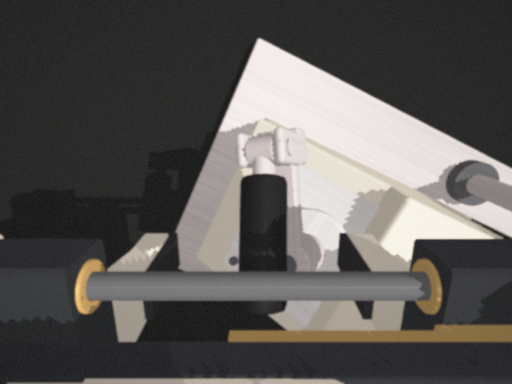

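The grip at (264,240) runs straight down the image between the fingers, with no contact. I'll close on it now and work out the swing path.

Call:
move_arm(plan=[{"delta_pos": [0,0,0],"twist": 0},{"delta_pos": [0,0,0],"twist": 0},{"delta_pos": [0,0,0],"twist": 0},{"delta_pos": [0,0,0],"twist": 0},{"delta_pos": [0,0,0],"twist": 0},{"delta_pos": [0,0,0],"twist": 0},{"delta_pos": [0,0,0],"twist": 0},{"delta_pos": [0,0,0],"twist": 0}], jaw=-1)

```text
clock: 7.88
tcp_pos: [0.5985, 0.0634, 0.1925]
eef_rot: [0.659, 0.256, 0.659, -0.256]
ft_force: [-0.3, -0.6, 0.1]
grip_width: 0.0401
```

```bash
cat > swing.py <<'E'
from plan import *
def path(th,s,ph0,ph1,N,off,A0=None,cmd=None):
    """rows for grasp point following the grip at s; off = tcp-grip world vector (m)"""
    st,A=cur(); A=A if A0 is None else A0; p=st['tcp_pos'] if cmd is None else cmd
    tot=0
    for k in range(1,N+1):
        ph=ph0+(ph1-ph0)*k/N; g=grip(th,ph,s)+off; At=az(hdir(th,ph))+90
        dA=(At-A+180)%360-180
        d=tool((g-p)*1000,A).round(1); tw=float(np.clip(round(-dA,1),-7.1,7.1))
        M=tool(np.eye(3)[0],A),tool(np.eye(3)[1],A),tool(np.eye(3)[2],A)
        p=p+np.array([d@m for m in M])/1000; A-=tw
        print('{"delta_pos": [%g, %g, %g], "twist": %g},'%(*d,tw))
    print('end',p,stand(p),A,At)
E
python3 - <<'E'
from swing import *
st,A=cur(); print(st['grip_width'],st['tcp_pos'],A,st['ft_force'])
th=np.radians(122.5); off=st['tcp_pos']-grip(th,.117,55); print('off',off*1000)
path(th,55,.117,1.60,20,off)
E
```

```text
0.04006454894008691 [0.59849957 0.06340844 0.1924688 ] -42.47319605835238 [-0.32956959 -0.5801068   0.11536545]
off [-0.04021958  0.52981617  7.18031373]
{"delta_pos": [-3.3, 1.5, -1.9], "twist": 1.8},
{"delta_pos": [-3.2, 1.6, -1.9], "twist": 2.2},
{"delta_pos": [-3.1, 1.9, -1.9], "twist": 2.5},
{"delta_pos": [-2.8, 2, -2.1], "twist": 2.6},
{"delta_pos": [-2.7, 2.2, -2.1], "twist": 2.9},
{"delta_pos": [-2.5, 2.3, -2.3], "twist": 3.2},
{"delta_pos": [-2.3, 2.4, -2.3], "twist": 3.7},
{"delta_pos": [-2.1, 2.5, -2.5], "twist": 4.1},
{"delta_pos": [-1.9, 2.4, -2.7], "twist": 4.6},
{"delta_pos": [-1.6, 2.4, -2.9], "twist": 5.4},
{"delta_pos": [-1.3, 2.3, -3.1], "twist": 6.3},
{"delta_pos": [-1.1, 2.1, -3.3], "twist": 7.1},
{"delta_pos": [-0.8, 1.8, -3.6], "twist": 7.1},
{"delta_pos": [-0.6, 1.5, -3.7], "twist": 7.1},
{"delta_pos": [-0.3, 1.2, -3.9], "twist": 7.1},
{"delta_pos": [-0, 0.8, -4], "twist": 7.1},
{"delta_pos": [0.3, 0.4, -4.1], "twist": 7.1},
{"delta_pos": [0.5, 0, -4], "twist": 7.1},
{"delta_pos": [0.8, -0.3, -4], "twist": 7.1},
{"delta_pos": [1.1, -0.7, -3.9], "twist": 7.1},
end [0.6233661  0.12806244 0.2193688 ] [-72.03665638  56.33704391 219.36880301] -145.67319605835235 199.42096250593468
```

Call:
move_arm(plan=[{"delta_pos": [0,0,0],"twist": 0},{"delta_pos": [0,0,0],"twist": 0},{"delta_pos": [0,0,0],"twist": 0},{"delta_pos": [0,0,0],"twist": 0},{"delta_pos": [0,0,0],"twist": 0}])

```text
clock: 8.3
tcp_pos: [0.5994, 0.0625, 0.193]
eef_rot: [0.66, 0.256, 0.658, -0.256]
ft_force: [4.2, -4.0, -0.4]
grip_width: 0.0234
```

Call:
move_arm(plan=[{"delta_pos": [-3.3,1.5,-1.9],"twist": 1.8},{"delta_pos": [-3.2,1.6,-1.9],"twist": 2.2},{"delta_pos": [-3.1,1.9,-1.9],"twist": 2.5},{"delta_pos": [-2.8,2,-2.1],"twist": 2.6},{"delta_pos": [-2.7,2.2,-2.1],"twist": 2.9},{"delta_pos": [-2.5,2.3,-2.3],"twist": 3.2}])

```text
clock: 8.8
tcp_pos: [0.5994, 0.0784, 0.2097]
eef_rot: [0.619, 0.341, 0.619, -0.343]
ft_force: [5.9, -8.1, -6.3]
grip_width: 0.0234
```

Call:
move_arm(plan=[{"delta_pos": [-2.3,2.4,-2.3],"twist": 3.7},{"delta_pos": [-2.1,2.5,-2.5],"twist": 4.1},{"delta_pos": [-1.9,2.4,-2.7],"twist": 4.6},{"delta_pos": [-1.6,2.4,-2.9],"twist": 5.4},{"delta_pos": [-1.3,2.3,-3.1],"twist": 6.3},{"delta_pos": [-1.1,2.1,-3.3],"twist": 7.1},{"delta_pos": [-0.8,1.8,-3.6],"twist": 7.1},{"delta_pos": [-0.6,1.5,-3.7],"twist": 7.1}])

```text
clock: 9.47
tcp_pos: [0.609, 0.106, 0.221]
eef_rot: [-0.438, -0.554, -0.438, 0.557]
ft_force: [1.8, -8.5, -4.0]
grip_width: 0.0236
```

```bash
python3 - <<'E'
from swing import *
st,A=cur(); print(st['grip_width'],st['tcp_pos'],A,st['ft_force'],stand(st['tcp_pos']))
d=snap('scene','s4',(210,130,340,240),4.6); b=snap('top','t4')
a=cv2.imread('pics/s4.png'); 
cv2.imwrite('pics/c4.png',np.vstack([cv2.resize(d['img'][150:250,215:345,::-1],(520,300),interpolation=3),cv2.resize(b['img'][140:220,200:330,::-1],(520,300),interpolation=3)]))
th=np.radians(122.5); off=np.array([0,.0005,.003])
path(th,55,1.155,1.6,9,off,A0=A,cmd=np.array([0,0,0])+grip(th,1.155,55)+[0,.0005,.0072])
E
```

```text
0.023582031190467468 [0.609048   0.10602984 0.22096813] -103.48251393744525 [ 1.76409632 -8.48288986 -4.0336856 ] [-57.03498095  34.76406652 220.96812998]
{"delta_pos": [4, 0.7, -2.6], "twist": 7.1},
{"delta_pos": [-0.1, 0.5, -2.7], "twist": 7.1},
{"delta_pos": [-0, 0.2, -2.7], "twist": 7.1},
{"delta_pos": [0.1, -0.1, -2.7], "twist": 7.1},
{"delta_pos": [0.3, -0.4, -2.7], "twist": 7.1},
{"delta_pos": [0.4, -0.6, -2.6], "twist": 6},
{"delta_pos": [0.5, -0.8, -2.6], "twist": 5.7},
{"delta_pos": [0.6, -1.1, -2.4], "twist": 5.2},
{"delta_pos": [0.8, -1.1, -2.3], "twist": 4.7},
end [0.62342243 0.12793249 0.21519364] [-71.89505635  56.34017608 215.19364158] -160.58251393744519 199.42096250593468
```

View pics/c4.png

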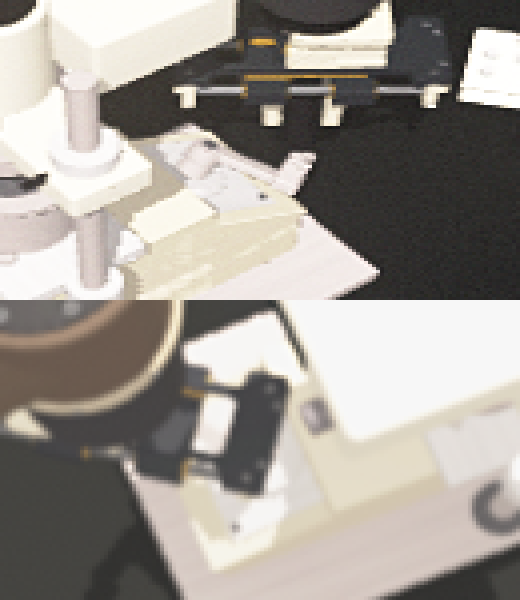

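The views show the fingers over the left front of the crank. The jaw width of 23.6 mm means the grip is still held. I'll finish the swing.

Call:
move_arm(plan=[{"delta_pos": [0.4,0.7,-2.6],"twist": 7.1},{"delta_pos": [0.4,0.5,-2.7],"twist": 7.1},{"delta_pos": [0.5,0.2,-2.7],"twist": 7.1},{"delta_pos": [0.6,-0.1,-2.7],"twist": 7.1},{"delta_pos": [0.7,-0.4,-2.7],"twist": 7.1},{"delta_pos": [0.8,-0.6,-2.6],"twist": 6},{"delta_pos": [0.9,-0.8,-2.6],"twist": 5.7},{"delta_pos": [1,-1.1,-2.4],"twist": 5.2},{"delta_pos": [1.2,-1.1,-2.3],"twist": 4.7},{"delta_pos": [0,0,0],"twist": 0},{"delta_pos": [0,0,0],"twist": 0}])

```text
clock: 10.48
tcp_pos: [0.6237, 0.1268, 0.2167]
eef_rot: [0.122, 0.697, 0.121, -0.696]
ft_force: [-1.5, -5.0, 6.9]
grip_width: 0.0237
```

```bash
python3 - <<'E'
from swing import *
st,A=cur(); print(st['grip_width'],A,st['ft_force'],st['ft_torque'],stand(st['tcp_pos']))
q=(st['tcp_pos']+[0,0,-.003]-H)@np.array([sx,sy,n]).T*1000; print('hub frame grasp',q, np.hypot(*q[:2]),np.degrees(np.arctan2(q[1],q[0])))
d=snap('scene','s5');b=snap('wrist','w5')
cv2.imwrite('pics/c5.png',np.hstack([cv2.resize(d['img'][150:250,235:345,::-1],(440,400),interpolation=3),cv2.resize(b['img'][100:384,120:400,::-1],(360,400))]))
E
```

```text
0.023682378119383757 -160.20119979803735 [-1.5313834  -4.99288258  6.92768926] [-1.84330383  0.51758785 -0.04904756] [-70.78817377  56.14851296 216.73546503]
hub frame grasp [-34.43482597  56.14851296  81.9289996 ] 65.8666284812894 121.52000561393338
```

View pics/c5.png

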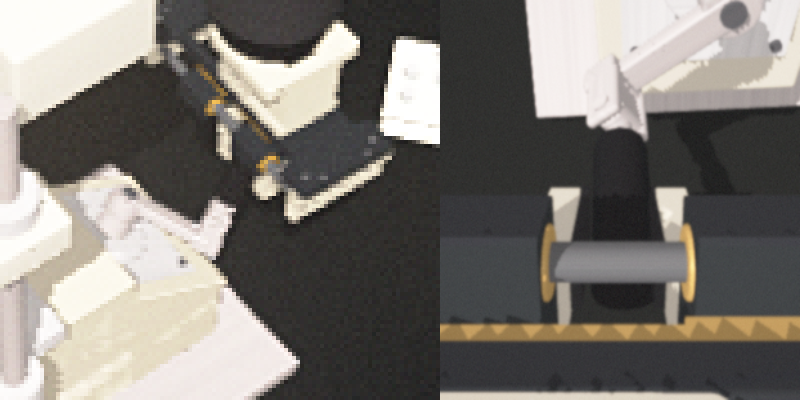

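The right half (wrist view) shows the grip between the pads, standing along the axis from its pivot at about (615,110). I'll push outward to confirm the stop, then regrasp nearer the free end.

Call:
move_arm(plan=[{"delta_pos": [0.4,-0.7,-1.3],"twist": 0},{"delta_pos": [0.4,-0.7,-1.3],"twist": 0},{"delta_pos": [0.2,-0.5,-0.9],"twist": 0},{"delta_pos": [0,0,0],"twist": 0},{"delta_pos": [0,0,0],"twist": 0}])

```text
clock: 11.0
tcp_pos: [0.6243, 0.1282, 0.2151]
eef_rot: [-0.123, -0.695, -0.12, 0.698]
ft_force: [-5.5, -7.8, 8.7]
grip_width: 0.0236
```

Call:
move_arm(plan=[{"delta_pos": [0,0,0],"twist": 0},{"delta_pos": [0,0,0],"twist": 0},{"delta_pos": [0,0,0],"twist": 0},{"delta_pos": [0,0,0],"twist": 0},{"delta_pos": [-0.6,1.2,2.2],"twist": -2.4},{"delta_pos": [-5,-4,0],"twist": 0},{"delta_pos": [-5,-4,0],"twist": 0},{"delta_pos": [-5,-4,0],"twist": 0},{"delta_pos": [0,0,0],"twist": 0}], jaw=-0.2)

```text
clock: 11.75
tcp_pos: [0.6202, 0.1413, 0.2317]
eef_rot: [0.136, 0.695, 0.137, -0.693]
ft_force: [0.5, -0.4, 0.0]
grip_width: 0.035
```

```bash
python3 - <<'E'
from swing import *
st,A=cur(); print(st['grip_width'],A,st['ft_force'],stand(st['tcp_pos']))
b=snap('wrist','w6'); cv2.imwrite('pics/c6.png',b['img'][80:384,100:420,::-1])
E
```

```text
0.03504400898908232 -157.76784660958998 [ 0.47429428 -0.42205181  0.03549685] [-85.54156645  58.3929084  231.69419036]
```

View pics/c6.png

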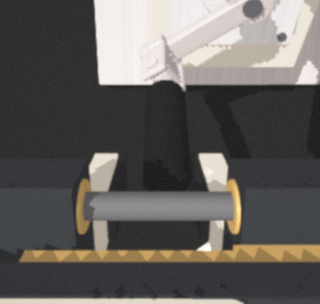

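The wrist crop shows the upright grip's free end at about (167,180), between the partly open fingers. I'll nudge to centre and close, then compute the crank path.

Call:
move_arm(plan=[{"delta_pos": [0,2,2.5],"twist": 0},{"delta_pos": [0,0,0],"twist": 0},{"delta_pos": [0,0,0],"twist": 0},{"delta_pos": [0,0,0],"twist": 0},{"delta_pos": [0,0,0],"twist": 0}], jaw=-1)

```text
clock: 12.22
tcp_pos: [0.6179, 0.1372, 0.2297]
eef_rot: [-0.136, -0.694, -0.136, 0.694]
ft_force: [-0.7, 0.1, 0.3]
grip_width: 0.023
```

```bash
cat > crank.py <<'E'
from plan import *
OFF=np.array([-4.5,0,3.0])  # tcp - grip point, stand axes mm
def tgt(th,s=73,cap=-15):
    for d in np.linspace(0,.7,701):
        r=65-s*np.sin(d); nn=26+s*np.cos(d)
        p=stand(W(th,r,nn))+OFF
        if p[0]<=cap: return p,d
def rows(t0,t1,step,off=np.zeros(3)):
    p,_=tgt(np.radians(t0)); t=t0; out=[]
    while t>t1+.01:
        t=max(t-step,t1); q,d=tgt(np.radians(t)); D=q-p; v=np.round([-D[2],D[0],-D[1]],1); p=p+[v[1],-v[2],-v[0]]
        out.append('{"delta_pos": [%g, %g, %g], "twist": 0}'%tuple(v)); 
    print(f'{t0}->{t1}: end',p.round(1),'lean',round(d,2)); print(', '.join(out))
def where():
    st,A=cur(); p=stand(st['tcp_pos']); F=st['ft_force']; f=np.array([F[:2]@ex,F[:2]@sy[:2],F[2]])
    g=p-OFF; q=(H+np.r_[(g[0]*ex+g[1]*sy[:2])/1000,(g[2]-160)/1000]-H)@np.array([sx,sy,n]).T*1000
    print('t',round(st['clock'],2),'stand',p.round(1),'F stand',f.round(1),'w',round(st['grip_width'],4),'A',round(A,1),'hub',q.round(1),'r',round(np.hypot(*q[:2]),1),'brg',round(np.degrees(np.arctan2(q[1],q[0])),1))
E
python3 - <<'E'
from crank import *
where(); print(tgt(np.radians(121.5)))
rows(121.5,61.5,6); rows(61.5,1.5,6); rows(1.5,-58.5,6)
E
```

```text
t 12.22 stand [-82.5  54.7 229.7] F stand [-0.4 -0.6  0.3] w 0.023 A -157.8 hub [-34.2  54.7  96.8] r 64.5 brg 122.0
(array([-83.41144421,  55.42161068, 231.75279665]), np.float64(0.0))
121.5->61.5: end [-27.1  57.1 264.3] lean 0.0
{"delta_pos": [-3, 5.2, -3.2], "twist": 0}, {"delta_pos": [-3.1, 5.4, -2.7], "twist": 0}, {"delta_pos": [-3.3, 5.7, -1.9], "twist": 0}, {"delta_pos": [-3.3, 5.8, -1.2], "twist": 0}, {"delta_pos": [-3.4, 5.8, -0.6], "twist": 0}, {"delta_pos": [-3.4, 5.9, 0.2], "twist": 0}, {"delta_pos": [-3.4, 5.9, 0.9], "twist": 0}, {"delta_pos": [-3.3, 5.7, 1.6], "twist": 0}, {"delta_pos": [-3.2, 5.6, 2.3], "twist": 0}, {"delta_pos": [-3.1, 5.3, 2.9], "twist": 0}
61.5->1.5: end [-15.    1.1 267.3] lean 0.3
{"delta_pos": [-2.9, 5, 3.6], "twist": 0}, {"delta_pos": [-2.7, 4.7, 4.1], "twist": 0}, {"delta_pos": [-1.3, 2.4, 6.7], "twist": 0}, {"delta_pos": [0.5, 0, 8.4], "twist": 0}, {"delta_pos": [0.7, 0, 7.2], "twist": 0}, {"delta_pos": [0.8, 0, 6.2], "twist": 0}, {"delta_pos": [0.7, 0, 5.5], "twist": 0}, {"delta_pos": [0.6, 0, 5], "twist": 0}, {"delta_pos": [0.4, 0, 4.7], "twist": 0}, {"delta_pos": [0.1, 0, 4.6], "twist": 0}
1.5->-58.5: end [-24.6 -55.4 265.7] lean 0.0
{"delta_pos": [-0, -0, 4.5], "twist": 0}, {"delta_pos": [-0.3, 0, 4.6], "twist": 0}, {"delta_pos": [-0.5, 0, 4.9], "twist": 0}, {"delta_pos": [-0.6, -0, 5.3], "twist": 0}, {"delta_pos": [-0.7, -0, 5.8], "twist": 0}, {"delta_pos": [-0.8, -0, 6.6], "twist": 0}, {"delta_pos": [-0.7, 0, 7.8], "twist": 0}, {"delta_pos": [-0.2, -0.2, 8.8], "twist": 0}, {"delta_pos": [2.6, -4.5, 4.4], "twist": 0}, {"delta_pos": [2.8, -4.9, 3.8], "twist": 0}
```

Call:
move_arm(plan=[{"delta_pos": [-3,5.2,-3.2],"twist": 0},{"delta_pos": [-3.1,5.4,-2.7],"twist": 0},{"delta_pos": [-3.3,5.7,-1.9],"twist": 0},{"delta_pos": [-3.3,5.8,-1.2],"twist": 0},{"delta_pos": [-3.4,5.8,-0.6],"twist": 0}])

```text
clock: 12.63
tcp_pos: [0.6369, 0.1176, 0.2446]
eef_rot: [-0.135, -0.693, -0.138, 0.694]
ft_force: [-2.5, 11.0, -5.5]
grip_width: 0.023
```

```bash
python3 -c "
from crank import *
where()"
```

```text
t 12.63 stand [-57.2  65.  244.6] F stand [-11.1   1.8  -5.5] w 0.023 A -157.7 hub [-4.9 65.  97. ] r 65.2 brg 94.3
```

Call:
move_arm(plan=[{"delta_pos": [-3.4,5.9,0.2],"twist": 0},{"delta_pos": [-3.4,5.9,0.9],"twist": 0},{"delta_pos": [-3.3,5.7,1.6],"twist": 0},{"delta_pos": [-3.2,5.6,2.3],"twist": 0},{"delta_pos": [-3.1,5.3,2.9],"twist": 0},{"delta_pos": [-2.9,5,3.6],"twist": 0},{"delta_pos": [-2.7,4.7,4.1],"twist": 0},{"delta_pos": [-1.3,2.4,6.7],"twist": 0},{"delta_pos": [0.5,0,8.4],"twist": 0}])

```text
clock: 13.38
tcp_pos: [0.6304, 0.0684, 0.2713]
eef_rot: [0.136, 0.699, 0.138, -0.689]
ft_force: [15.1, 6.8, -0.6]
grip_width: 0.0239
```

```bash
python3 -c "
from crank import *
where()"
```

```text
t 13.38 stand [-14.1  40.3 271.3] F stand [-0.6 16.6 -0.6] w 0.0239 A -157.7 hub [45.8 40.3 98.6] r 61.1 brg 41.3
```

Call:
move_arm(plan=[{"delta_pos": [0.7,-1,7.2],"twist": 0},{"delta_pos": [0.8,-1,6.2],"twist": 0},{"delta_pos": [0.7,0,5.5],"twist": 0},{"delta_pos": [0.6,0,5],"twist": 0},{"delta_pos": [0.4,0,4.7],"twist": 0},{"delta_pos": [0.1,0,4.6],"twist": 0},{"delta_pos": [0,0,4.5],"twist": 0}])

```text
clock: 13.97
tcp_pos: [0.5941, 0.0549, 0.2675]
eef_rot: [0.137, 0.698, 0.137, -0.69]
ft_force: [17.8, 1.3, -4.5]
grip_width: 0.0237
```

```bash
python3 -c "
from crank import *
where()"
```

```text
t 13.97 stand [-15.4   1.6 267.5] F stand [ 5.5 17.  -4.5] w 0.0237 A -157.7 hub [42.8  1.6 96. ] r 42.9 brg 2.2
```

Tracking well; on through the rear sector.

Call:
move_arm(plan=[{"delta_pos": [-0.3,0,4.6],"twist": 0},{"delta_pos": [-0.5,0,4.9],"twist": 0},{"delta_pos": [-0.6,0,5.3],"twist": 0},{"delta_pos": [-0.7,0,5.8],"twist": 0},{"delta_pos": [-0.8,0,6.6],"twist": 0},{"delta_pos": [-0.7,0,7.8],"twist": 0},{"delta_pos": [-0.2,0,8.8],"twist": 0}])

```text
clock: 14.55
tcp_pos: [0.5526, 0.0378, 0.2712]
eef_rot: [0.137, 0.697, 0.136, -0.691]
ft_force: [11.7, 1.2, -1.2]
grip_width: 0.0232
```

```bash
python3 -c "
from crank import *
where(); rows(-46.5,-106.5,6); rows(-106.5,-166.5,6); rows(-166.5,-238.5,6)"
```

```text
t 14.55 stand [-15.2 -43.3 271.2] F stand [ 3.3 11.3 -1.2] w 0.0232 A -157.7 hub [ 44.8 -43.3  99. ] r 62.3 brg -44.0
-46.5->-106.5: end [-70.  -62.3 239.5] lean 0.0
{"delta_pos": [2.6, -4.5, 4.4], "twist": 0}, {"delta_pos": [2.8, -4.8, 3.9], "twist": 0}, {"delta_pos": [3, -5.2, 3.2], "twist": 0}, {"delta_pos": [3.1, -5.5, 2.6], "twist": 0}, {"delta_pos": [3.3, -5.6, 2], "twist": 0}, {"delta_pos": [3.3, -5.8, 1.2], "twist": 0}, {"delta_pos": [3.4, -5.9, 0.5], "twist": 0}, {"delta_pos": [3.4, -5.9, -0.1], "twist": 0}, {"delta_pos": [3.4, -5.8, -0.9], "twist": 0}, {"delta_pos": [3.3, -5.7, -1.6], "twist": 0}
-106.5->-166.5: end [-108.7  -15.2  217.1] lean 0.0
{"delta_pos": [3.2, -5.6, -2.3], "twist": 0}, {"delta_pos": [3.1, -5.3, -2.9], "twist": 0}, {"delta_pos": [2.9, -5, -3.6], "twist": 0}, {"delta_pos": [2.7, -4.7, -4.1], "twist": 0}, {"delta_pos": [2.4, -4.2, -4.7], "twist": 0}, {"delta_pos": [2.3, -3.9, -5.2], "twist": 0}, {"delta_pos": [1.9, -3.3, -5.6], "twist": 0}, {"delta_pos": [1.6, -2.8, -5.9], "twist": 0}, {"delta_pos": [1.3, -2.3, -6.3], "twist": 0}, {"delta_pos": [1, -1.6, -6.5], "twist": 0}
-166.5->-238.5: end [-83.4  55.4 231.7] lean 0.0
{"delta_pos": [0.6, -1.1, -6.7], "twist": 0}, {"delta_pos": [0.3, -0.4, -6.8], "twist": 0}, {"delta_pos": [-0.1, 0.1, -6.8], "twist": 0}, {"delta_pos": [-0.4, 0.8, -6.7], "twist": 0}, {"delta_pos": [-0.8, 1.4, -6.6], "twist": 0}, {"delta_pos": [-1.2, 1.9, -6.4], "twist": 0}, {"delta_pos": [-1.4, 2.6, -6.2], "twist": 0}, {"delta_pos": [-1.8, 3, -5.8], "twist": 0}, {"delta_pos": [-2.1, 3.6, -5.4], "twist": 0}, {"delta_pos": [-2.3, 4.1, -4.9], "twist": 0}, {"delta_pos": [-2.6, 4.5, -4.4], "twist": 0}, {"delta_pos": [-2.8, 4.8, -3.9], "twist": 0}
```

Call:
move_arm(plan=[{"delta_pos": [2.6,-4,4.6],"twist": 0},{"delta_pos": [2.8,-4.3,4.1],"twist": 0},{"delta_pos": [3,-4.7,3.4],"twist": 0},{"delta_pos": [3.1,-5.2,2.8],"twist": 0},{"delta_pos": [3.3,-5.6,2],"twist": 0},{"delta_pos": [3.3,-5.8,1.2],"twist": 0},{"delta_pos": [3.4,-5.9,0.5],"twist": 0},{"delta_pos": [3.4,-5.9,-0.1],"twist": 0},{"delta_pos": [3.4,-5.8,-0.9],"twist": 0},{"delta_pos": [3.3,-5.7,-1.6],"twist": 0}])

```text
clock: 15.38
tcp_pos: [0.5143, 0.079, 0.2395]
eef_rot: [0.137, 0.695, 0.135, -0.693]
ft_force: [-0.8, -5.6, 9.6]
grip_width: 0.0228
```

```bash
python3 -c "
from crank import *
where()"
```

```text
t 15.38 stand [-67.7 -63.2 239.5] F stand [ 4.9 -2.9  9.6] w 0.0228 A -157.8 hub [-16.5 -63.2  97.9] r 65.3 brg -104.6
```

Call:
move_arm(plan=[{"delta_pos": [3.2,-5.6,-2.3],"twist": 0},{"delta_pos": [3.1,-5.3,-2.9],"twist": 0},{"delta_pos": [2.9,-5,-3.6],"twist": 0},{"delta_pos": [2.7,-4.7,-4.1],"twist": 0}])

```text
clock: 15.72
tcp_pos: [0.5168, 0.1028, 0.2268]
eef_rot: [-0.137, -0.693, -0.135, 0.695]
ft_force: [-7.5, -3.7, 10.3]
grip_width: 0.0226
```

Call:
move_arm(plan=[{"delta_pos": [2.4,-4.2,-4.7],"twist": 0},{"delta_pos": [2.3,-3.9,-5.2],"twist": 0},{"delta_pos": [1.9,-3.3,-5.6],"twist": 0}])

```text
clock: 15.97
tcp_pos: [0.5261, 0.1194, 0.2197]
eef_rot: [-0.136, -0.693, -0.136, 0.695]
ft_force: [-10.1, -1.9, 8.7]
grip_width: 0.023
```

```bash
python3 -c "
from crank import *
where()"
```

```text
t 15.97 stand [-100.7  -37.   219.7] F stand [ -2.  -10.1   8.7] w 0.023 A -157.8 hub [-55.  -37.   97.2] r 66.3 brg -146.1
```

Call:
move_arm(plan=[{"delta_pos": [1.6,-2.8,-5.9],"twist": 0},{"delta_pos": [1.3,-2.3,-6.3],"twist": 0},{"delta_pos": [1,-1.6,-6.5],"twist": 0}])

```text
clock: 16.22
tcp_pos: [0.5403, 0.1331, 0.2155]
eef_rot: [-0.136, -0.692, -0.136, 0.695]
ft_force: [-12.7, 1.7, 10.0]
grip_width: 0.0229
```

Call:
move_arm(plan=[{"delta_pos": [0.6,-1.1,-6.7],"twist": 0},{"delta_pos": [0.3,-0.4,-6.8],"twist": 0}])

```text
clock: 16.38
tcp_pos: [0.5521, 0.1401, 0.2144]
eef_rot: [-0.136, -0.692, -0.136, 0.696]
ft_force: [-12.3, 4.0, 8.7]
grip_width: 0.0231
```

Call:
move_arm(plan=[{"delta_pos": [-0.1,0.1,-6.8],"twist": 0},{"delta_pos": [-0.4,0.8,-6.7],"twist": 0}])

```text
clock: 16.55
tcp_pos: [0.565, 0.1449, 0.2148]
eef_rot: [-0.136, -0.692, -0.137, 0.695]
ft_force: [-13.3, 7.2, 7.7]
grip_width: 0.0231
```

```bash
python3 -c "
from crank import *
where()"
```

```text
t 16.55 stand [-109.7    8.6  214.8] F stand [-11.7  -9.6   7.7] w 0.0231 A -157.8 hub [-65.2   8.6  97.4] r 65.8 brg 172.5
```

Call:
move_arm(plan=[{"delta_pos": [-0.8,1.4,-6.6],"twist": 0},{"delta_pos": [-1.2,1.9,-6.4],"twist": 0}])

```text
clock: 16.72
tcp_pos: [0.5783, 0.1472, 0.2167]
eef_rot: [-0.135, -0.692, -0.137, 0.695]
ft_force: [-11.7, 6.9, 6.1]
grip_width: 0.0233
```

Call:
move_arm(plan=[{"delta_pos": [-1.4,2.6,-6.2],"twist": 0},{"delta_pos": [-1.8,3,-5.8],"twist": 0}])

```text
clock: 16.88
tcp_pos: [0.5913, 0.1467, 0.2196]
eef_rot: [-0.135, -0.692, -0.137, 0.696]
ft_force: [-14.2, 8.2, 5.1]
grip_width: 0.023
```

```bash
python3 -c "
from crank import *
where()"
```

```text
t 16.88 stand [-101.4   33.7  219.6] F stand [-12.9 -10.    5.1] w 0.023 A -157.8 hub [-55.7  33.7  97.5] r 65.0 brg 148.8
```

Call:
move_arm(plan=[{"delta_pos": [-2.1,3.6,-5.4],"twist": 0},{"delta_pos": [-2.3,4.1,-4.9],"twist": 0}])

```text
clock: 17.05
tcp_pos: [0.6037, 0.1438, 0.2237]
eef_rot: [-0.135, -0.692, -0.137, 0.696]
ft_force: [-13.3, 9.0, 3.8]
grip_width: 0.0232
```

Call:
move_arm(plan=[{"delta_pos": [-2.6,4.5,-4.4],"twist": 0},{"delta_pos": [-2.8,4.8,-3.9],"twist": 0}])

```text
clock: 17.22
tcp_pos: [0.6149, 0.1388, 0.2289]
eef_rot: [-0.135, -0.692, -0.138, 0.696]
ft_force: [-12.3, 11.1, 1.7]
grip_width: 0.0236
```

```bash
python3 -c "
from crank import *
where()"
```

```text
t 17.22 stand [-85.1  52.6 228.9] F stand [-15.   -7.2   1.7] w 0.0236 A -157.8 hub [-36.9  52.6  97.4] r 64.2 brg 125.1
```

Call:
move_arm(plan=[{"delta_pos": [-3,5.2,-3.2],"twist": 0},{"delta_pos": [-3.1,5.4,-2.7],"twist": 0}])

```text
clock: 17.38
tcp_pos: [0.6238, 0.1315, 0.2343]
eef_rot: [-0.135, -0.692, -0.138, 0.696]
ft_force: [-16.0, 12.6, -1.3]
grip_width: 0.0233
```

Call:
move_arm(plan=[{"delta_pos": [-3.3,5.7,-1.9],"twist": 0},{"delta_pos": [-3.3,5.8,-1.2],"twist": 0}])

```text
clock: 17.55
tcp_pos: [0.628, 0.1225, 0.2385]
eef_rot: [-0.134, -0.689, -0.138, 0.698]
ft_force: [-22.0, 17.4, -8.0]
grip_width: 0.0232
```

```bash
python3 -c "
from crank import *
where()"
```

```text
t 17.55 stand [-65.2  58.6 238.5] F stand [-24.4 -13.8  -8. ] w 0.0232 A -157.8 hub [-14.8  58.6  95.7] r 60.4 brg 104.2
```

Call:
move_arm(plan=[{"delta_pos": [-1.7,2.9,-2],"twist": 0},{"delta_pos": [0,0,0],"twist": 0},{"delta_pos": [0,0,0],"twist": 0},{"delta_pos": [0,0,0],"twist": 0}])

```text
clock: 17.88
tcp_pos: [0.6295, 0.1208, 0.2389]
eef_rot: [-0.134, -0.688, -0.138, 0.7]
ft_force: [-23.3, 16.3, -7.0]
grip_width: 0.0235
```

```bash
python3 -c "
from crank import *
where()
d=snap('scene','s7'); cv2.imwrite('pics/c7.png',cv2.resize(d['img'][150:250,180:320,::-1],(784,560),interpolation=3))"
```

```text
t 17.88 stand [-63.   59.3 238.9] F stand [-23.9 -15.5  -7. ] w 0.0235 A -157.8 hub [-12.7  59.3  95. ] r 60.6 brg 102.1
```

View pics/c7.png

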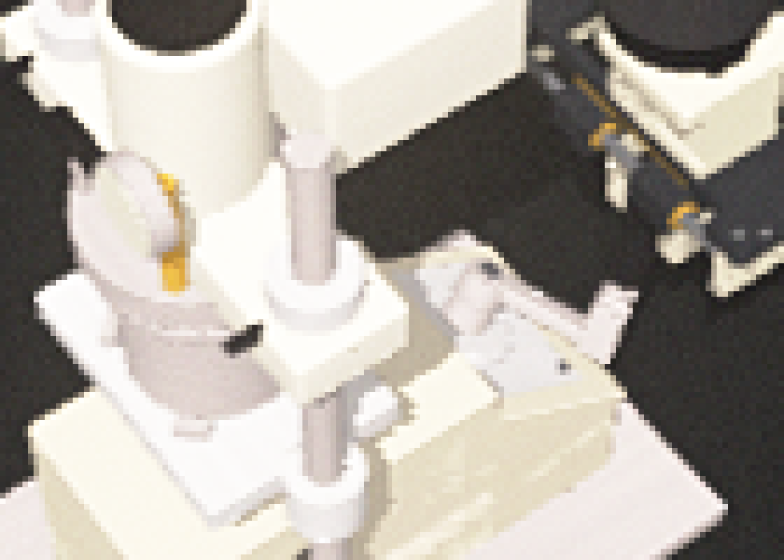

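The picture shows the rim flange now right up under the head flange, with only a sliver of black left at (240,340). I'll check the seal numerically from depth before and after.

```bash
python3 - <<'E'
from plan import *
def cloud(f):
    s=dict(np.load(f'pics/{f}.npz'));K=s['intrinsics'];v,u=np.mgrid[0:384,0:512];z=s['depth']
    Q=rot(s['orientation']).apply(np.stack([(u-K[0,2])/K[0,0]*z,(v-K[1,2])/K[1,1]*z,z],-1).reshape(-1,3)).reshape(384,512,3)+s['origin']
    return s['img'],Q
for f in('s0','s7'):
    im,Q=cloud(f)
    for u in (206,214,222):
        print(f,u,' '.join('%d:z%d,r%d,c%d'%(v,Q[v,u,2]*1000,np.hypot(*(stand(Q[v,u])[:2]-[170,0])),im[v,u].mean()) for v in range(190,236,2)))
E
```

```text
s0 206 190:z434,r79,c230 192:z427,r79,c226 194:z416,r77,c216 196:z404,r74,c224 198:z357,r48,c236 200:z357,r54,c235 202:z360,r61,c234 204:z350,r60,c213 206:z341,r60,c214 208:z276,r33,c110 210:z274,r36,c125 212:z277,r41,c227 214:z274,r44,c233 216:z274,r49,c233 218:z277,r56,c232 220:z242,r44,c201 222:z234,r45,c204 224:z223,r45,c202 226:z208,r44,c200 228:z198,r45,c202 230:z190,r46,c248 232:z188,r50,c250 234:z191,r55,c250
s0 214 190:z390,r44,c194 192:z386,r47,c192 194:z381,r49,c244 196:z378,r53,c237 198:z367,r51,c236 200:z358,r51,c222 202:z362,r60,c237 204:z359,r63,c224 206:z348,r62,c210 208:z340,r62,c206 210:z274,r23,c128 212:z277,r30,c125 214:z274,r35,c130 216:z271,r39,c242 218:z277,r49,c235 220:z276,r55,c235 222:z264,r54,c206 224:z243,r46,c212 226:z231,r45,c209 228:z222,r46,c214 230:z211,r45,c217 232:z200,r45,c214 234:z198,r50,c218
s0 222 190:z388,r47,c251 192:z385,r51,c251 194:z389,r59,c252 196:z390,r66,c252 198:z390,r72,c251 200:z389,r77,c252 202:z389,r82,c252 204:z387,r87,c248 206:z375,r84,c231 208:z366,r83,c237 210:z388,r105,c57 212:z388,r111,c63 214:z275,r38,c175 216:z273,r43,c236
[... 725 characters left out ...]
,r62,c225 206:z351,r64,c213 208:z338,r61,c212 210:z323,r56,c214 212:z299,r46,c213 214:z291,r47,c213 216:z282,r46,c213 218:z277,r49,c213 220:z263,r46,c218 222:z253,r46,c215 224:z250,r50,c221 226:z244,r53,c238 228:z242,r58,c233 230:z241,r64,c251 232:z238,r68,c250 234:z239,r75,c250
s7 222 190:z386,r46,c252 192:z388,r52,c252 194:z387,r58,c252 196:z384,r61,c252 198:z383,r67,c252 200:z388,r76,c251 202:z384,r79,c252 204:z382,r83,c248 206:z376,r85,c233 208:z365,r83,c236 210:z389,r106,c50 212:z389,r111,c72 214:z284,r44,c209 216:z279,r47,c206 218:z263,r42,c207 220:z258,r45,c210 222:z250,r45,c208 224:z239,r45,c242 226:z240,r52,c250 228:z241,r59,c250 230:z239,r64,c248 232:z243,r72,c250 234:z240,r77,c251
```

The numbers agree with a hard stop. The carriage rose about 51.5 mm. The handle's y of 59 mm puts the crank at a bearing of about 114° (368°, 51.4 mm), and further pushing at about 28 N only made the pads slip. I'll recentre the grasp and push once more to confirm.

Call:
move_arm(plan=[{"delta_pos": [0,-2,3],"twist": 0},{"delta_pos": [0,-3,2.5],"twist": 0},{"delta_pos": [0,-4,0],"twist": 0},{"delta_pos": [0,-4,0],"twist": 0},{"delta_pos": [0,-3,0],"twist": 0},{"delta_pos": [0,0,0],"twist": 0}], jaw=-0.2)

```text
clock: 18.43
tcp_pos: [0.6252, 0.1307, 0.2441]
eef_rot: [-0.136, -0.693, -0.136, 0.694]
ft_force: [-3.2, -1.9, -1.1]
grip_width: 0.035
```

Call:
move_arm(plan=[{"delta_pos": [0,0,0],"twist": 0},{"delta_pos": [0,0,0],"twist": 0},{"delta_pos": [0,0,0],"twist": 0},{"delta_pos": [0,0,0],"twist": 0},{"delta_pos": [0,0,0],"twist": 0}], jaw=-1)

```text
clock: 18.85
tcp_pos: [0.6239, 0.1295, 0.2434]
eef_rot: [-0.136, -0.692, -0.136, 0.696]
ft_force: [-7.8, -4.4, -0.9]
grip_width: 0.0219
```

```bash
python3 -c "
from crank import *
where()"
```

```text
t 18.85 stand [-73.2  57.3 243.4] F stand [ 1.2 -8.9 -0.9] w 0.0219 A -157.8 hub [-19.3  57.3 103.9] r 60.5 brg 108.6
```

Call:
move_arm(plan=[{"delta_pos": [-1,1.7,-0.8],"twist": 0},{"delta_pos": [-1,1.7,-0.8],"twist": 0},{"delta_pos": [-1,1.7,-0.8],"twist": 0},{"delta_pos": [0,0,0],"twist": 0},{"delta_pos": [0,0,0],"twist": 0}])

```text
clock: 19.27
tcp_pos: [0.6267, 0.127, 0.2454]
eef_rot: [-0.136, -0.691, -0.137, 0.696]
ft_force: [-12.9, 2.0, -1.9]
grip_width: 0.0222
```

```bash
python3 -c "
from crank import *
where()"
```

```text
t 19.27 stand [-69.8  59.  245.4] F stand [ -6.7 -11.2  -1.9] w 0.0222 A -157.8 hub [-15.3  59.  104. ] r 61.0 brg 104.6
```

Call:
move_arm(plan=[{"delta_pos": [0,0,1],"twist": 0},{"delta_pos": [0,0,1],"twist": 0},{"delta_pos": [4,-2,0],"twist": 0},{"delta_pos": [4,-2,0],"twist": 0},{"delta_pos": [4,-1,0],"twist": 0},{"delta_pos": [2,0,0],"twist": 0},{"delta_pos": [0,0,0],"twist": 0}], jaw=-0.2)

```text
clock: 19.85
tcp_pos: [0.6258, 0.131, 0.2326]
eef_rot: [-0.136, -0.693, -0.136, 0.694]
ft_force: [-3.6, 0.2, 1.9]
grip_width: 0.035
```

```bash
python3 -c "
from crank import *
where()
b=snap('wrist','w8');t=snap('top','t8')
cv2.imwrite('pics/c8.png',np.hstack([cv2.resize(b['img'][60:384,80:440,::-1],(444,400)),cv2.resize(t['img'][140:220,205:275,::-1],(350,400),interpolation=3)]))"
```

```text
t 19.85 stand [-73.8  59.7 232.6] F stand [-1.6 -3.3  1.9] w 0.035 A -157.8 hub [-25.3  59.7  94.9] r 64.9 brg 112.9
```

View pics/c8.png

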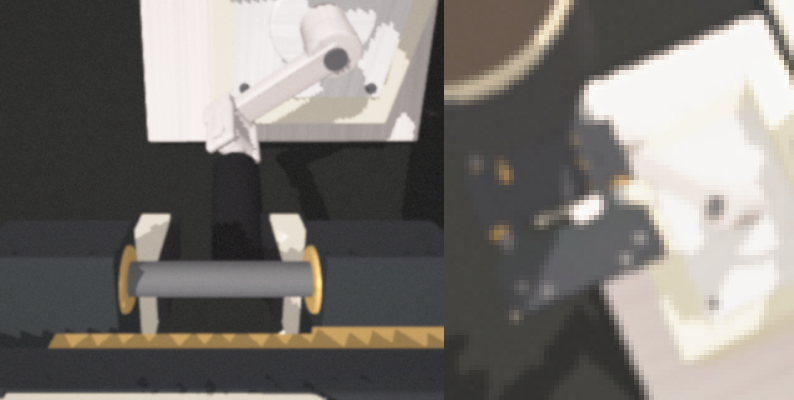

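The left half (wrist view) shows the grip, at about x=238, slightly right of the finger midline at 218. The arm runs from the hub bolt at (335,60) to the pivot at (232,130). I'll measure the crank bearing from depth for this and the earlier wrist picture.

```bash
python3 - <<'E'
from crank import *
def hubpts(f):
    s=dict(np.load(f'pics/{f}.npz'));K=s['intrinsics'];v,u=np.mgrid[0:384,0:512];z=s['depth']
    Q=rot(s['orientation']).apply(np.stack([(u-K[0,2])/K[0,0]*z,(v-K[1,2])/K[1,1]*z,z],-1).reshape(-1,3))+s['origin']
    return s['img'].reshape(-1,3),((Q-H)@np.array([sx,sy,n]).T*1000),z.ravel()
for f in('w6','w8'):
    im,q,z=hubpts(f); r=np.hypot(q[:,0],q[:,1])
    a=(z>0)&(q[:,2]>0)&(q[:,2]<14)&(r>22)&(r<52)&(im.mean(1)>80)
    b=np.degrees(np.arctan2(q[a,1],q[a,0])); print(f,'arm',a.sum(),np.percentile(b,[5,50,95]))
    k=(z>0)&(im.max(1)<60)&(r>40)&(r<95)&(q[:,2]>40)&(q[:,2]<106)&(q[:,1]>20)
    h,e=np.histogram(q[k,2],bins=range(40,110,10))
    for lo in range(40,105,10):
        m=k&(q[:,2]>=lo)&(q[:,2]<lo+10)
        if m.sum()>5: print(lo,m.sum(),'x',np.percentile(q[m,0],[5,50,95]).round(0),'y',np.percentile(q[m,1],[5,50,95]).round(0))
s=snap('scene','s9');K=s['intrinsics'];v,u=np.mgrid[0:384,0:512]
for f in('s0','s7','s9'):
    s=dict(np.load(f'pics/{f}.npz'));z=s['depth']
    Q=rot(s['orientation']).apply(np.stack([(u-K[0,2])/K[0,0]*z,(v-K[1,2])/K[1,1]*z,z],-1).reshape(-1,3))+s['origin']
    X=(Q[:,:2]-H[:2])@ex*1000-170;Y=(Q[:,:2]-H[:2])@sy[:2]*1000;r=np.hypot(X,Y)
    m=(r>50)&(r<85)&(Q[:,2]>.18)&(Q[:,2]<.25)&(X>0); h=np.histogram(Q[m,2]*1000,bins=range(180,251,1)); pk=h[1][h[0].argmax()]
    c=m&(abs(Q[:,2]*1000-pk)<6); print(f,'carriage',Q[c,2].mean()*1000,c.sum())
E
```

```text
w6 arm 1054 [102.62197128 117.29099021 130.15414601]
40 351 x [-31. -25. -23.] y [44. 55. 65.]
50 483 x [-31. -25. -23.] y [44. 55. 65.]
60 543 x [-31. -25. -23.] y [44. 55. 65.]
70 608 x [-31. -25. -23.] y [44. 55. 65.]
80 847 x [-43. -26. -23.] y [41. 55. 77.]
90 1084 x [-45. -26. -23.] y [41. 55. 77.]
100 1273 x [-39. -29. -24.] y [41. 55. 76.]
w8 arm 954 [106.36880162 121.30634566 134.24428119]
40 374 x [-35. -29. -27.] y [42. 53. 62.]
50 489 x [-35. -29. -27.] y [42. 52. 62.]
60 547 x [-35. -29. -27.] y [42. 53. 63.]
70 639 x [-34. -29. -27.] y [42. 53. 78.]
80 832 x [-35. -28. -24.] y [42. 54. 79.]
90 938 x [-33. -28. -18.] y [42. 53. 79.]
100 172 x [-27. -15. -13.] y [40. 54. 80.]
s0 carriage 190.00964609974898 400
s7 carriage 239.96311089484473 413
s9 carriage 239.59431282410628 410
```

The depth shows the crank at about 126° and the carriage lifted 49.8 mm, 50.0 mm while I was pushing. So it stopped there and the pads slid on. I'll recentre and push firmly once more, measuring the carriage under load.

Call:
move_arm(plan=[{"delta_pos": [0,-2,3],"twist": 0},{"delta_pos": [0,-2,3],"twist": 0},{"delta_pos": [0,0,0],"twist": 0}])

```text
clock: 20.25
tcp_pos: [0.6193, 0.1326, 0.2338]
eef_rot: [0.136, 0.694, 0.136, -0.693]
ft_force: [-0.7, 0.1, 1.0]
grip_width: 0.0351
```

Call:
move_arm(plan=[{"delta_pos": [0,0,0],"twist": 0},{"delta_pos": [0,0,0],"twist": 0},{"delta_pos": [0,0,0],"twist": 0},{"delta_pos": [0,0,0],"twist": 0},{"delta_pos": [0,0,0],"twist": 0}], jaw=-1)

```text
clock: 20.67
tcp_pos: [0.6187, 0.132, 0.2332]
eef_rot: [-0.136, -0.694, -0.136, 0.694]
ft_force: [-3.1, 0.1, 0.8]
grip_width: 0.0236
```

Call:
move_arm(plan=[{"delta_pos": [-0.8,1.4,-1.2],"twist": 0},{"delta_pos": [-0.8,1.4,-1.2],"twist": 0},{"delta_pos": [-0.8,1.4,-1.2],"twist": 0},{"delta_pos": [0,0,0],"twist": 0},{"delta_pos": [0,0,0],"twist": 0},{"delta_pos": [0,0,0],"twist": 0}])

```text
clock: 21.17
tcp_pos: [0.6213, 0.1304, 0.2343]
eef_rot: [-0.135, -0.692, -0.137, 0.696]
ft_force: [-11.5, 5.9, 1.6]
grip_width: 0.0234
```

```bash
cat > lift.py <<'E'
from crank import *
def lift(f,k=3):
    v,u=np.mgrid[0:384,0:512]; o=[]
    for i in range(k):
        s=snap('scene',f);K=s['intrinsics'];z=s['depth']
        Q=rot(s['orientation']).apply(np.stack([(u-K[0,2])/K[0,0]*z,(v-K[1,2])/K[1,1]*z,z],-1).reshape(-1,3))+s['origin']
        X=(Q[:,:2]-H[:2])@ex*1000-170;Y=(Q[:,:2]-H[:2])@sy[:2]*1000;r=np.hypot(X,Y)
        m=(r>50)&(r<85)&(Q[:,2]>.234)&(Q[:,2]<.247)&(X>0); o.append(np.median(Q[m,2])*1000)
    print('carriage',np.round(o,2))
E
python3 -c "
from lift import *
where(); lift('s10')"
```

```text
t 21.17 stand [-75.   55.3 234.3] F stand [-9.8 -8.4  1.6] w 0.0234 A -157.8 hub [-25.4  55.3  96.9] r 60.9 brg 114.7
carriage [239.28 239.39 239.28]
```

Call:
move_arm(plan=[{"delta_pos": [-0.8,1.4,-1.2],"twist": 0},{"delta_pos": [-0.8,1.4,-1.2],"twist": 0},{"delta_pos": [-0.8,1.4,-1.2],"twist": 0},{"delta_pos": [0,0,0],"twist": 0},{"delta_pos": [0,0,0],"twist": 0},{"delta_pos": [0,0,0],"twist": 0}])

```text
clock: 21.82
tcp_pos: [0.6253, 0.1281, 0.2361]
eef_rot: [-0.135, -0.691, -0.137, 0.697]
ft_force: [-13.9, 6.4, 0.1]
grip_width: 0.0231
```

```bash
python3 -c "
from lift import *
where(); lift('s11')"
```

```text
t 21.82 stand [-71.3  58.2 236.1] F stand [-11.2 -10.4   0.1] w 0.0231 A -157.8 hub [-21.3  58.2  96.7] r 61.9 brg 110.2
carriage [239.96 239.79 239.82]
```

The carriage rose about 0.5 mm as the tool advanced 5 mm at about 15 N. I need to push on to see whether it is really firm.

Call:
move_arm(plan=[{"delta_pos": [-0.9,1.5,-1],"twist": 0},{"delta_pos": [-0.9,1.5,-1],"twist": 0},{"delta_pos": [-0.9,1.5,-1],"twist": 0},{"delta_pos": [0,0,0],"twist": 0},{"delta_pos": [0,0,0],"twist": 0},{"delta_pos": [0,0,0],"twist": 0}])

```text
clock: 22.47
tcp_pos: [0.6285, 0.1255, 0.2378]
eef_rot: [-0.135, -0.69, -0.137, 0.698]
ft_force: [-17.2, 8.7, -0.1]
grip_width: 0.0235
```

```bash
python3 -c "
from lift import *
where(); lift('s12')"
```

```text
t 22.47 stand [-67.7  60.1 237.8] F stand [-14.6 -12.7  -0.1] w 0.0235 A -157.8 hub [-17.3  60.1  96.4] r 62.6 brg 106.1
carriage [239.9  239.66 240.01]
```

Call:
move_arm(plan=[{"delta_pos": [-0.9,1.6,-0.8],"twist": 0},{"delta_pos": [-0.9,1.6,-0.8],"twist": 0},{"delta_pos": [-0.9,1.6,-0.8],"twist": 0},{"delta_pos": [0,0,0],"twist": 0},{"delta_pos": [0,0,0],"twist": 0},{"delta_pos": [0,0,0],"twist": 0}])

```text
clock: 23.12
tcp_pos: [0.6314, 0.1225, 0.2395]
eef_rot: [-0.135, -0.689, -0.138, 0.698]
ft_force: [-19.9, 10.3, -2.8]
grip_width: 0.0233
```

```bash
python3 -c "
from lift import *
where(); lift('s13')
for f in('s7','s9','s0'):
    pass"
```

```text
t 23.12 stand [-63.8  61.7 239.5] F stand [-17.1 -14.5  -2.8] w 0.0233 A -157.8 hub [-13.1  61.7  95.9] r 63.1 brg 102.0
carriage [239.97 240.04 239.98]
```

The carriage has saturated at 240.0 mm (50.0 mm lift) while the force rose from 15 to 23 N, the same height as the earlier 28 N push. That is the hard stop, so I'll let go.

Call:
move_arm(plan=[{"delta_pos": [0,0,0],"twist": 0},{"delta_pos": [0,0,0],"twist": 0},{"delta_pos": [0,0,0],"twist": 0},{"delta_pos": [0,0,0],"twist": 0}], jaw=-0.1)

```text
clock: 23.6
tcp_pos: [0.6383, 0.1205, 0.2439]
eef_rot: [0.136, 0.694, 0.136, -0.693]
ft_force: [-0.9, -2.2, -0.2]
grip_width: 0.0387
```

```bash
cat > fold.py <<'E'
from lift import *
def hubpts(f):
    s=dict(np.load(f'pics/{f}.npz'));K=s['intrinsics'];v,u=np.mgrid[0:384,0:512];z=s['depth']
    Q=rot(s['orientation']).apply(np.stack([(u-K[0,2])/K[0,0]*z,(v-K[1,2])/K[1,1]*z,z],-1).reshape(-1,3))+s['origin']
    return s['img'].reshape(-1,3),((Q-H)@np.array([sx,sy,n]).T*1000),z.ravel()
def black(f):
    im,q,z=hubpts(f); r=np.hypot(q[:,0],q[:,1])
    a=(z>0)&(q[:,2]>0)&(q[:,2]<14)&(r>22)&(r<52)&(im.mean(1)>80)
    print('arm',np.percentile(np.degrees(np.arctan2(q[a,1],q[a,0])),[5,50,95]).round(1))
    k=(z>0)&(im.max(1)<60)&(r<90)&(q[:,2]>40)&(q[:,2]<80)&(q[:,1]>20)
    print('grip x',np.percentile(q[k,0],[5,50,95]).round(1),'y',np.percentile(q[k,1],[5,50,95]).round(1))
E
python3 - <<'E'
from fold import *
where(); lift('s14',2); snap('wrist','w14'); black('w14'); print('ref'); black('w6'); black('w8')
st,A=cur()
th=np.radians(123.5); g=stand(grip(th,1.571,55))+[0,0,3]; D=g-stand(st['tcp_pos']); print('to s=55: tool',np.round([-D[2],D[0],-D[1]],1))
E
```

```text
t 23.6 stand [-59.4  67.3 243.9] F stand [ 1.7 -1.7 -0.2] w 0.0387 A -157.8 hub [-7.1 67.3 97.5] r 67.7 brg 96.0
carriage [239.79 239.74]
arm [103.8 118.5 131.8]
grip x [-32.7 -26.3 -24.5] y [44.9 55.3 64.6]
ref
arm [102.6 117.3 130.2]
grip x [-30.8 -25.  -23.2] y [44.4 54.9 64.9]
arm [106.4 121.3 134.2]
grip x [-34.6 -28.8 -26.8] y [41.9 52.8 62.7]
to s=55: tool [ 28.5 -12.   12.8]
```

Call:
move_arm(plan=[{"delta_pos": [0,-2.4,4.3],"twist": 0},{"delta_pos": [0,-2.4,4.3],"twist": 0},{"delta_pos": [7,-2.4,4.2],"twist": 0},{"delta_pos": [7,-2.4,0],"twist": 0},{"delta_pos": [7,-2.4,0],"twist": 0},{"delta_pos": [7.5,0,0],"twist": 0},{"delta_pos": [0,0,0],"twist": 0}])

```text
clock: 24.33
tcp_pos: [0.6201, 0.1269, 0.2127]
eef_rot: [-0.136, -0.693, -0.136, 0.695]
ft_force: [0.6, 0.5, -0.5]
grip_width: 0.039
```

Call:
move_arm(plan=[{"delta_pos": [0,0,0],"twist": 0},{"delta_pos": [0,0,0],"twist": 0},{"delta_pos": [0,0,0],"twist": 0},{"delta_pos": [0,0,0],"twist": 0},{"delta_pos": [0,0,0],"twist": 0}], jaw=-1)

```text
clock: 24.75
tcp_pos: [0.6211, 0.1268, 0.2153]
eef_rot: [0.136, 0.694, 0.136, -0.694]
ft_force: [-1.6, -0.4, 0.4]
grip_width: 0.0235
```

```bash
cat >> fold.py <<'E'
def path(th,s,phs,A,offz):
    p=grip(th,phs[0],s)+[0,0,offz[0]]
    for ph,oz in zip(phs[1:],offz[1:]):
        g=grip(th,ph,s)+[0,0,oz]; At=az(hdir(th,ph))+90; dA=(At-A+180)%360-180
        M=np.array([tool(e,A) for e in np.eye(3)]); d=((g-p)*1000@M).round(1); tw=float(np.clip(round(-dA,1),-7.1,7.1))
        p=p+M@d/1000; A-=tw
        print('{"delta_pos": [%g, %g, %g], "twist": %g},'%(*d,tw),end=' ')
    print('end',stand(p),A,At)
E
python3 - <<'E'
from fold import *
where(); st,A=cur(); th=np.radians(123.5)
N=26; path(th,55,np.linspace(1.571,0.0,N+1),A,np.linspace(.003,.007,N+1))
E
```

```text
t 24.75 stand [-71.7  53.8 215.3] F stand [-0.2 -1.6  0.4] w 0.0235 A -157.8 hub [-32.   53.8  78.9] r 62.6 brg 120.8
{"delta_pos": [-1, 1.6, 2.8], "twist": -6}, {"delta_pos": [-0.8, 1.5, 2.9], "twist": -6.8}, {"delta_pos": [-0.6, 1.1, 3.1], "twist": -7.1}, {"delta_pos": [-0.5, 0.9, 3.2], "twist": -7.1}, {"delta_pos": [-0.2, 0.6, 3.2], "twist": -7.1}, {"delta_pos": [-0.1, 0.2, 3.4], "twist": -7.1}, {"delta_pos": [0.1, -0.1, 3.3], "twist": -7.1}, {"delta_pos": [0.3, -0.5, 3.2], "twist": -7.1}, {"delta_pos": [0.4, -0.7, 3.2], "twist": -7.1}, {"delta_pos": [0.7, -1, 3.1], "twist": -7.1}, {"delta_pos": [0.8, -1.3, 2.9], "twist": -7.1}, {"delta_pos": [1, -1.6, 2.7], "twist": -7.1}, {"delta_pos": [1.1, -1.7, 2.5], "twist": -4.6}, {"delta_pos": [1.3, -1.9, 2.3], "twist": -4}, {"delta_pos": [1.5, -1.8, 2.2], "twist": -3.5}, {"delta_pos": [1.6, -1.9, 2.1], "twist": -3.1}, {"delta_pos": [1.8, -1.9, 2], "twist": -2.9}, {"delta_pos": [1.9, -1.8, 1.9], "twist": -2.5}, {"delta_pos": [2, -1.7, 1.8], "twist": -2.4}, {"delta_pos": [2.2, -1.6, 1.8], "twist": -2.2}, {"delta_pos": [2.2, -1.5, 1.7], "twist": -2.1}, {"delta_pos": [2.4, -1.5, 1.6], "twist": -1.9}, {"delta_pos": [2.5, -1.3, 1.6], "twist": -1.8}, {"delta_pos": [2.5, -1.1, 1.5], "twist": -1.7}, {"delta_pos": [2.7, -1.1, 1.5], "twist": -1.7}, {"delta_pos": [2.6, -0.8, 1.4], "twist": -1.6}, end [-17.84629132   8.35841559 186.80495558] -37.98655450405491 -38.01162396934123
```

Call:
move_arm(plan=[{"delta_pos": [-1,1.6,2.8],"twist": -6},{"delta_pos": [-0.8,1.5,2.9],"twist": -6.8},{"delta_pos": [-0.6,1.1,3.1],"twist": -7.1},{"delta_pos": [-0.5,0.9,3.2],"twist": -7.1},{"delta_pos": [-0.2,0.6,3.2],"twist": -7.1},{"delta_pos": [-0.1,0.2,3.4],"twist": -7.1},{"delta_pos": [0.1,-0.1,3.3],"twist": -7.1},{"delta_pos": [0.3,-0.5,3.2],"twist": -7.1}])

```text
clock: 25.42
tcp_pos: [0.608, 0.1058, 0.2182]
eef_rot: [0.445, 0.551, 0.445, -0.548]
ft_force: [3.9, 4.8, -1.4]
grip_width: 0.0235
```

Call:
move_arm(plan=[{"delta_pos": [0.4,-0.7,3.2],"twist": -7.1},{"delta_pos": [0.7,-1,3.1],"twist": -7.1},{"delta_pos": [0.8,-1.3,2.9],"twist": -7.1},{"delta_pos": [1,-1.6,2.7],"twist": -7.1},{"delta_pos": [1.1,-1.7,2.5],"twist": -4.6},{"delta_pos": [1.3,-1.9,2.3],"twist": -4},{"delta_pos": [1.5,-1.8,2.2],"twist": -3.5},{"delta_pos": [1.6,-1.9,2.1],"twist": -3.1},{"delta_pos": [1.8,-1.9,2],"twist": -2.9}])

```text
clock: 26.17
tcp_pos: [0.5999, 0.0818, 0.209]
eef_rot: [0.626, 0.332, 0.625, -0.328]
ft_force: [-0.4, 11.8, 4.2]
grip_width: 0.0232
```

```bash
python3 - <<'E'
from fold import *
where(); lift('s15',2)
E
```

```text
t 26.17 stand [-38.1  17.1 209. ] F stand [-11.1   4.    4.2] w 0.0232 A -55.6 hub [-6.  17.1 56.6] r 18.1 brg 109.5
carriage [239.23 239.38]
```

Call:
move_arm(plan=[{"delta_pos": [1.9,-1.8,1.9],"twist": -2.5},{"delta_pos": [2,-1.7,1.8],"twist": -2.4},{"delta_pos": [2.2,-1.6,1.8],"twist": -2.2},{"delta_pos": [2.2,-1.5,1.7],"twist": -2.1},{"delta_pos": [2.4,-1.5,1.6],"twist": -1.9},{"delta_pos": [2.5,-1.3,1.6],"twist": -1.8},{"delta_pos": [2.5,-1.1,1.5],"twist": -1.7},{"delta_pos": [2.7,-1.1,1.5],"twist": -1.7},{"delta_pos": [2.6,-0.8,1.4],"twist": -1.6},{"delta_pos": [0,0,0],"twist": 0},{"delta_pos": [0,0,0],"twist": 0}])

```text
clock: 27.18
tcp_pos: [0.5979, 0.0599, 0.1875]
eef_rot: [0.668, 0.23, 0.669, -0.23]
ft_force: [-8.2, 1.7, 7.2]
grip_width: 0.023
```

```bash
python3 - <<'E'
from fold import *
where(); lift('s16',2)
E
```

```text
t 27.18 stand [-18.5   7.  187.5] F stand [-4.6 -6.9  7.2] w 0.023 A -37.9 hub [ 0.1  7.  28.2] r 7.0 brg 89.0
carriage [239.3  239.23]
```

Call:
move_arm(plan=[{"delta_pos": [1.5,0,0],"twist": 0},{"delta_pos": [1.5,0,0],"twist": 0},{"delta_pos": [0,0,0],"twist": 0},{"delta_pos": [0,0,0],"twist": 0}])

```text
clock: 27.62
tcp_pos: [0.5982, 0.0597, 0.1867]
eef_rot: [0.669, 0.23, 0.669, -0.23]
ft_force: [-13.1, 2.2, 21.7]
grip_width: 0.023
```

Call:
move_arm(plan=[{"delta_pos": [-1.5,0,0],"twist": 0},{"delta_pos": [-1.5,0,0],"twist": 0},{"delta_pos": [0,0,0],"twist": 0},{"delta_pos": [0,0,0],"twist": 0},{"delta_pos": [0,0,0],"twist": 0},{"delta_pos": [0,0,0],"twist": 0},{"delta_pos": [0,0,0],"twist": 0},{"delta_pos": [0,0,0],"twist": 0},{"delta_pos": [0,0,0],"twist": 0},{"delta_pos": [0,0,0],"twist": 0}], jaw=0.9)

```text
clock: 28.45
tcp_pos: [0.5991, 0.0594, 0.1864]
eef_rot: [0.669, 0.23, 0.669, -0.23]
ft_force: [0.9, 0.6, 0.1]
grip_width: 0.0817
```

Call:
move_arm(plan=[{"delta_pos": [0,12.4,0],"twist": 0},{"delta_pos": [0,12.4,0],"twist": 0},{"delta_pos": [0,12.4,0],"twist": 0},{"delta_pos": [0,12.4,0],"twist": 0},{"delta_pos": [0,12.4,0],"twist": 0},{"delta_pos": [0,12.4,0],"twist": 0},{"delta_pos": [0,12.4,0],"twist": 0},{"delta_pos": [0,12.4,0],"twist": 0},{"delta_pos": [0,12.4,0],"twist": 0},{"delta_pos": [0,12.4,0],"twist": 0},{"delta_pos": [-18,0,0],"twist": 0},{"delta_pos": [-18,0,0],"twist": 0},{"delta_pos": [-18,0,0],"twist": 0},{"delta_pos": [-18,0,0],"twist": 0},{"delta_pos": [-18,0,0],"twist": 0},{"delta_pos": [0,0,0],"twist": 0}])

```text
clock: 29.78
tcp_pos: [0.6772, 0.1583, 0.2813]
eef_rot: [0.67, 0.231, 0.667, -0.229]
ft_force: [1.6, 0.1, 1.2]
grip_width: 0.0829
```

```bash
python3 - <<'E'
from fold import *
where(); lift('s17',3); 
for nm in('wrist','top'):
    snap(nm,nm[0]+'17'); im,q,z=hubpts(nm[0]+'17'); r=np.hypot(q[:,0],q[:,1])
    k=(z>0)&(im.max(1)<60)&(r<62)&(q[:,2]>12)&(q[:,2]<110)
    if k.sum()<20: print(nm,k.sum()); continue
    c=q[k]; a=np.array([np.cos(np.radians(124)),np.sin(np.radians(124)),0]); t=c@a
    print(nm,k.sum(),'radial',np.percentile(t,[2,98]).round(1),'n range',np.percentile(c[:,2],[2,98]).round(1))
    for lo in range(-20,60,10):
        m=(t>=lo)&(t<lo+10)
        if m.sum()>4: print(lo,m.sum(),'n top',np.percentile(c[m,2],[50,95]).round(1))
E
```

```text
t 29.78 stand [-79.7 117.6 281.3] F stand [0.5 1.6 1.2] w 0.0829 A -38.0 hub [ -6.  117.6 140.1] r 117.7 brg 92.9
carriage [239.23 239.38 239.32]
wrist 640 radial [24.5 45.7] n range [31.5 42.5]
20 170 n top [40.1 42.5]
30 293 n top [39.  41.4]
40 177 n top [38.2 40.2]
top 98 radial [-16.   41.3] n range [37.2 48.5]
-20 21 n top [44.1 48.3]
-10 17 n top [46.2 48.6]
0 13 n top [44.5 45.5]
10 14 n top [42.9 44.9]
20 13 n top [41.  45.5]
30 17 n top [40. 42.]
```

Carriage is at 239.3, which puts the seal at about 4.3 mm. The grip's slope reads about 0.1 rad, close to what it read at the start. To be sure it is flat I'll press its free end with shut fingers.

```bash
python3 - <<'E'
from fold import *
im,q,z=hubpts('t0'); r=np.hypot(q[:,0],q[:,1]); 
for f,b in(('t0',122.),('t17',124.)):
    im,q,z=hubpts(f); r=np.hypot(q[:,0],q[:,1]); k=(z>0)&(im.max(1)<60)&(r<62)&(q[:,2]>12)&(q[:,2]<80)
    t=q[k]@[np.cos(np.radians(b)),np.sin(np.radians(b)),0]; print(f,np.polyfit(t,q[k,2],1))
st,A=cur(); g=grip(np.radians(124),.05,64); print(g,stand(g),tool((g-st['tcp_pos'])*1000,A))
E
```

```text
t0 [-0.11438291 44.91169289]
t17 [-0.09765431 43.74108916]
[0.59349685 0.05443601 0.18498409] [-15.12232729   0.89534676 184.98408597] [  90.57766022 -131.39138      -0.68979489]
```

Call:
move_arm(plan=[{"delta_pos": [18,0,0],"twist": 0},{"delta_pos": [18,0,0],"twist": 0},{"delta_pos": [0,0,0],"twist": 0},{"delta_pos": [0,0,0],"twist": 0},{"delta_pos": [0,0,0],"twist": 0},{"delta_pos": [0,0,0],"twist": 0},{"delta_pos": [0,0,0],"twist": 0},{"delta_pos": [0,0,0],"twist": 0},{"delta_pos": [0,0,0],"twist": 0},{"delta_pos": [0,0,0],"twist": 0},{"delta_pos": [0,0,0],"twist": 0},{"delta_pos": [0,0,0],"twist": 0},{"delta_pos": [0,0,0],"twist": 0}], jaw=-1)

```text
clock: 31.12
tcp_pos: [0.6752, 0.1575, 0.2407]
eef_rot: [0.669, 0.23, 0.669, -0.23]
ft_force: [-0.2, -0.1, 0.3]
grip_width: 0.0034
```

Call:
move_arm(plan=[{"delta_pos": [0,-11.9,0],"twist": 0},{"delta_pos": [0,-11.9,0],"twist": 0},{"delta_pos": [0,-11.9,0],"twist": 0},{"delta_pos": [0,-11.9,0],"twist": 0},{"delta_pos": [0,-11.9,0],"twist": 0},{"delta_pos": [0,-11.9,0],"twist": 0},{"delta_pos": [0,-11.9,0],"twist": 0},{"delta_pos": [0,-11.9,0],"twist": 0},{"delta_pos": [0,-11.9,0],"twist": 0},{"delta_pos": [0,-11.9,0],"twist": 0},{"delta_pos": [0,-11.9,0],"twist": 0},{"delta_pos": [5,0,0],"twist": 0},{"delta_pos": [5,0,0],"twist": 0},{"delta_pos": [4,0,0],"twist": 0},{"delta_pos": [0,0,0],"twist": 0}])

```text
clock: 32.37
tcp_pos: [0.5943, 0.0539, 0.2258]
eef_rot: [0.668, 0.229, 0.669, -0.231]
ft_force: [-1.1, -1.7, 2.0]
grip_width: 0.0005
```

Call:
move_arm(plan=[{"delta_pos": [2,0,0],"twist": 0},{"delta_pos": [2,0,0],"twist": 0},{"delta_pos": [0,0,0],"twist": 0}])

```text
clock: 32.62
tcp_pos: [0.5949, 0.0547, 0.2222]
eef_rot: [0.669, 0.23, 0.669, -0.23]
ft_force: [-0.1, -0.2, 2.4]
grip_width: 0.0
```

Call:
move_arm(plan=[{"delta_pos": [1.5,0,0],"twist": 0},{"delta_pos": [1.5,0,0],"twist": 0},{"delta_pos": [0,0,0],"twist": 0}])

```text
clock: 32.87
tcp_pos: [0.5946, 0.0545, 0.2193]
eef_rot: [0.669, 0.23, 0.669, -0.23]
ft_force: [-0.5, 0.2, 2.2]
grip_width: 0.0002
```

Call:
move_arm(plan=[{"delta_pos": [1.5,0,0],"twist": 0},{"delta_pos": [1.5,0,0],"twist": 0},{"delta_pos": [0,0,0],"twist": 0}])

```text
clock: 33.12
tcp_pos: [0.5948, 0.0541, 0.2172]
eef_rot: [0.669, 0.23, 0.668, -0.23]
ft_force: [-2.1, -0.1, 7.2]
grip_width: 0.0002
```

Call:
move_arm(plan=[{"delta_pos": [1.5,0,0],"twist": 0},{"delta_pos": [0,0,0],"twist": 0},{"delta_pos": [0,0,0],"twist": 0}])

```text
clock: 33.37
tcp_pos: [0.5949, 0.0539, 0.2165]
eef_rot: [0.669, 0.23, 0.668, -0.23]
ft_force: [-3.4, -1.5, 11.4]
grip_width: 0.0002
```

Call:
move_arm(plan=[{"delta_pos": [-8,0,0],"twist": 0},{"delta_pos": [-8,0,0],"twist": 0},{"delta_pos": [-8,0,0],"twist": 0},{"delta_pos": [0,12,0],"twist": 0},{"delta_pos": [0,12,0],"twist": 0},{"delta_pos": [0,12,0],"twist": 0},{"delta_pos": [0,12,0],"twist": 0},{"delta_pos": [0,12,0],"twist": 0},{"delta_pos": [0,12,0],"twist": 0},{"delta_pos": [0,12,0],"twist": 0},{"delta_pos": [0,12,0],"twist": 0},{"delta_pos": [0,12,0],"twist": 0},{"delta_pos": [0,12,0],"twist": 0},{"delta_pos": [0,12,0],"twist": 0},{"delta_pos": [-15,0,0],"twist": 0},{"delta_pos": [-15,0,0],"twist": 0},{"delta_pos": [-15,0,0],"twist": 0},{"delta_pos": [0,0,0],"twist": 0},{"delta_pos": [0,0,0],"twist": 0}])

```text
clock: 34.95
tcp_pos: [0.6766, 0.1589, 0.2852]
eef_rot: [0.669, 0.231, 0.668, -0.23]
ft_force: [-0.3, -0.2, -0.6]
grip_width: -0.0002
```

```bash
python3 - <<'E'
from fold import *
where(); lift('s18',3); snap('top','t18'); 
im,q,z=hubpts('t18'); r=np.hypot(q[:,0],q[:,1]); k=(z>0)&(im.max(1)<60)&(r<62)&(q[:,2]>12)&(q[:,2]<80)
t=q[k]@[np.cos(np.radians(124)),np.sin(np.radians(124)),0]; print(k.sum(),np.polyfit(t,q[k,2],1))
# vessel axis / tilt check: body points
s=dict(np.load('pics/s18.npz'));K=s['intrinsics'];v,u=np.mgrid[0:384,0:512];z=s['depth']
Q=rot(s['orientation']).apply(np.stack([(u-K[0,2])/K[0,0]*z,(v-K[1,2])/K[1,1]*z,z],-1).reshape(-1,3))+s['origin']
X=(Q[:,:2]-H[:2])@ex*1000-170;Y=(Q[:,:2]-H[:2])@sy[:2]*1000;r=np.hypot(X,Y)
for lo in(250,270,290): 
    m=(Q[:,2]*1000>lo)&(Q[:,2]*1000<lo+20)&(r>36)&(r<54)&(X>-10); print(lo,m.sum(),'r',np.median(r[m]).round(1))
E
```

```text
t 34.95 stand [-80.5 117.3 285.2] F stand [ 0.1 -0.4 -0.6] w -0.0002 A -38.0 hub [ -4.8 117.3 143.8] r 117.4 brg 92.3
carriage [239.25 239.19 239.31]
94 [1.91579178e-02 3.51185679e+01]
250 109 r 46.5
270 104 r 46.5
290 47 r 46.9
```

```bash
python3 -c "
from cell import robot
print(robot.sign_off())"
```

```text
the job is handed in; nothing more can be done
None
```

The reactor is closed and the job handed in at about 35 s of the 70 s allowed. `sign_off` gives no verdict, and I had no direct reading of the seal.

**What I did:**
- I swung the handle out against its stop and regrasped it near its free end. I then cranked about 358° clockwise, leaning the handle in slightly under the control box.
- It came up firm at a vessel lift of 50.0 mm, so I let go and folded the handle. I then pressed its free end down with shut fingers and backed away.

**Last checks:**
- **Crank:** the lift held at 50.0 mm while I pushed with up to 28 N, more than twice the 8–12 N that squeezing the seal should take. I took this as the hard stop.
- **Seal:** letting go and folding eased the crank back a little, to a lift of 49.3 mm. If the stop was the seal fully home, about 4.3 mm of its 5 mm is left, above the 3 mm needed.
- **Handle:** after the first fold it read about 0.1 rad off flat. After the press it read about 0.02 rad, and the 11 N I felt fits its stop.
- **Vessel and robot:** the vessel wall looked upright and centred, and the robot was touching nothing.
- **Bystanders:** I did not re-measure the bottle, rack or spanner at the end, but the arm's path kept clear of them.

**Readings that disagreed:** at the stop the pads slipped on the grip, so the tool position suggested the crank had turned further than it had. I went by the carriage height and the camera's depth readings instead.

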